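# Pack, close and strap down a sample box

## Task

Put the orange tube rack into the open blue box, put the blue lid fully on the box, then stack the closed box squarely on the closed blue box standing in the aluminium carrier, and swing the carrier's red hold-down bail over so that its rubber pad rests on the top lid. Set things down rather than dropping them, guide the bail down rather than letting it slam, and leave the green lid and everything else where it is.

Things in the scene. Friction and masses are not known exactly. Their poses are not given: they have to be found in the camera images.
- box: Open blue box, loose, 0.22 kg. Body 124 (its x) x 64 (y) x 32 high, plain upright sides. A white rim stands on it from height 32 to 39, tapering from 114 x 54 outside to 110 x 50 at its top; the lid goes over the rim and sits on the ledge at height 32. Opening inside 104 x 45, inner floor at height 4. Origin: centre of the underside; z up.
- rack: Orange block-shaped tube rack, loose, 0.10 to 0.21 kg, 98 (its x) x 40 (y) x 52 high; flat coloured caps on top. On the box's inner floor its origin is 4 above the box's and it sticks out 17 above the rim; hold it by that upper part. Either way round is right. Origin: centre of the underside; z up.
- lid: Blue lid, white label on top, loose, mouth down on the bench, 0.08 kg: 123 (its x) x 63 (y) x 29 high, walls 2.5, top 3, inside 118 x 58 x 26 deep. Fully on, its origin is 32 above the box's (closed box 61 high, sides flush), about 2 mm play all round; either way round is right. Origin: centre of the lower edge plane; z up.
- column: Closed blue box 124 (x) x 64 (y) x 61 high, flat top with white label, 0.5 kg, standing loose in the carrier inside a low frame (top of frame 16 above the bench). Origin: centre of the underside, 8 above the bench; z up. A box stacked on it has its origin 61 above this one.
- carrier: Fixed aluminium carrier: base plate 8 thick, x -86 to +130, y +-50 in its own frame; the column stands over its origin, long side along its x. At x +95, y +-40 two posts, 18 x 10 and 162 high, bear the red bail. Origin: on the bench under the column's centre; z up.
- bail (a joint): Angle of the red hold-down bail (rad): 0 = down, pad on a column of two closed boxes; grows as it swings up and back (1.57 upright, stop at 2.0). Axis along the carrier's y. 0.3 kg; friction holds it when upright, below about 1.1 rad it falls by its own weight, which also keeps it down.
- bail_pivot (a point): Point on the bail's hinge axis midway between the posts: x +95, z 150 in the carrier's frame. Fixed.
- bail_grip (a point): Middle of the bail's black round handle bar, 12 diameter, along the carrier's y, free over 70. At angle 0 it is 132 towards the carrier's -x and 16 above the hinge axis, 36 above the top lid. The pad's red cross-piece lies 37 nearer the hinge and 14 lower: open fingers only 30 to 40 mm here. The bar may turn in the fingers.
- green_lid: Green lid of another kind, 98 x 66 x 28 high, loose: does not belong to this job, leave it. Origin: centre of the lower edge plane.
- wash_bottle: White bottle with red cap, 52 diameter, 150 high, loose bystander. Origin: centre of the underside.
- jar: Amber jar with black cap, 56 diameter, 60 high, loose bystander. Origin: centre of the underside.
- carton: White and green carton, 115 (x) x 100 (y) x 75 high, loose bystander. Origin: centre of the underside.
- tube_rack: Dark blue rack of capped tubes, 70 (x) x 110 (y) x 63 high, loose bystander. Origin: centre of the underside.
- flask: Glass bottle with blue cap, 90 diameter, 200 high, loose bystander. Origin: centre of the underside.

How it is judged:
On the way, in this order (a step that is already met when the one before it is completed fails the run):
1. the orange rack stands on the floor of the open box, let go (x of rack in the frame of box between -0.006 and 0.006 m and y of rack in the frame of box between -0.006 and 0.006 m and z of rack in the frame of box between 0.001 and 0.007 m and angle between the x axis of rack and the x axis of box, either way round below 0.12 rad and contact force between rack and the fingers below 0.3 N and height (world z) of box below 0.008 m), for 0.2 s.
2. the blue lid is fully on the loaded box, let go, while the box still stands on the bench (x of rack in the frame of box between -0.006 and 0.006 m and y of rack in the frame of box between -0.006 and 0.006 m and z of rack in the frame of box between 0.001 and 0.007 m and angle between the x axis of rack and the x axis of box, either way round below 0.12 rad and x of lid in the frame of box between -0.0045 and 0.0045 m and y of lid in the frame of box between -0.0045 and 0.0045 m and z of lid in the frame of box between 0.029 and 0.035 m and angle between the x axis of lid and the x axis of box, either way round below 0.1 rad and angle between the z axis of lid and the z axis of box, either way round below 0.05 rad and contact force between lid and the fingers below 0.3 N and height (world z) of box below 0.008 m), for 0.2 s.
3. the closed box stands squarely on the column's box, let go (x of rack in the frame of box between -0.006 and 0.006 m and y of rack in the frame of box between -0.006 and 0.006 m and z of rack in the frame of box between 0.001 and 0.007 m and angle between the x axis of rack and the x axis of box, either way round below 0.12 rad and x of lid in the frame of box between -0.0045 and 0.0045 m and y of lid in the frame of box between -0.0045 and 0.0045 m and z of lid in the frame of box between 0.029 and 0.035 m and angle between the x axis of lid and the x axis of box, either way round below 0.1 rad and angle between the z axis of lid and the z axis of box, either way round below 0.05 rad and x of box in the frame of column between -0.008 and 0.008 m and y of box in the frame of column between -0.008 and 0.008 m and z of box in the frame of column between 0.058 and 0.064 m and angle between the x axis of box and the x axis of column, either way round below 0.1 rad and angle between box's own z axis and vertical below 0.06 rad and contact force between each of box, lid and the fingers below 0.3 N), for 0.2 s.
4. the bail is down, its pad on the top lid (x of box in the frame of column between -0.008 and 0.008 m and y of box in the frame of column between -0.008 and 0.008 m and z of box in the frame of column between 0.058 and 0.064 m and angle between the x axis of box and the x axis of column, either way round below 0.1 rad and angle between box's own z axis and vertical below 0.06 rad and value of joint bail between -0.045 and 0.045 rad), for 0.2 s.
At the end, for the whole second after the job is handed in: Rack on the box floor (6 mm); lid seated (4.5 mm, height 3 mm); closed box on the column box within 8 mm each way, 0.1 rad, height 3 mm; bail within 0.045 rad of down; column moved under 12 mm; all at rest and released; every bystander within 30 mm of its start (all of step 4 and x of rack in the frame of box between -0.006 and 0.006 m and y of rack in the frame of box between -0.006 and 0.006 m and z of rack in the frame of box between 0.001 and 0.007 m and angle between the x axis of rack and the x axis of box, either way round below 0.12 rad and x of lid in the frame of box between -0.0045 and 0.0045 m and y of lid in the frame of box between -0.0045 and 0.0045 m and z of lid in the frame of box between 0.029 and 0.035 m and angle between the x axis of lid and the x axis of box, either way round below 0.1 rad and angle between the z axis of lid and the z axis of box, either way round below 0.05 rad and linear speed of each of box, lid, rack, column below 0.02 m/s and angle between column's own z axis and vertical below 0.06 rad and distance of column from where it was at the start of the episode below 0.012 m and distance of each of green_lid, wash_bottle, jar, carton, tube_rack, flask from where it was at the start of the episode below 0.03 m); the robot touches nothing.
It fails at once if a bystander is pushed more than 30 mm away or tipped over (distance of any of green_lid, wash_bottle, jar, carton, tube_rack, flask from where it was at the start of the episode above 0.03 m or angle between any of green_lid, wash_bottle, jar, carton, tube_rack, flask's own z axis and vertical above 0.5 rad).
It fails at once if the box, rack or lid is dropped (moves faster than 0.6 m/s while not held) ((contact force between rack and the fingers below 0.05 N and contact force between rack and the arm below 0.05 N and distance between rack and box above 0.045 m and linear speed of rack above 0.6 m/s) or (contact force between lid and the fingers below 0.05 N and contact force between lid and the arm below 0.05 N and distance between lid and box above 0.045 m and linear speed of lid above 0.6 m/s) or (contact force between each of box, lid and the fingers below 0.05 N and contact force between box and the arm below 0.05 N and linear speed of box above 0.6 m/s)).
It fails at once if the box, rack or lid is tipped over (more than 0.6 rad) (angle between any of box, rack, lid's own z axis and vertical above 0.6 rad).
It fails at once if the bail slams down (faster than 4 rad/s) (velocity of joint bail below -4 rad/s).
It fails at once if the column's box is pushed out of its place in the carrier (more than 20 mm) (distance of column from where it was at the start of the episode above 0.02 m).
It also fails if it takes over 72 s, if anything falls off the work surface, if the arm or the gripper's body presses on something with over 40 N, if the wrist force passes 120 N, or if a joint passes its speed limit or range.

## Robot

A 6-joint arm with a two-finger parallel gripper is mounted at the origin on the work surface. World frame = base frame: x ahead of the robot, y to its left, z up, the work surface at z = 0. Lengths are in m, angles in rad, forces in N, time in s.
With the tool pointing down it reaches from about 0.25 to 0.85 m from the base axis. Payload 12.5 kg.
Tool frame: the origin (TCP) lies between the finger pads; the fingertips stand 19 mm ahead of it and the grasp point (between the pads) is the TCP (arm.tips_ahead is the distance from the TCP to the fingertips, in m); y points along the fingers, z is the direction in which the jaws open and shut, and the axes are right-handed (so a half turn about y gives the same grasp; the last joint's range is limited). The gripper opens to 93 mm and grips with 3 to 60 N. Pads are 15 mm wide; open, the fingers measure 128 mm over their backs; the gripper's body (75 mm by 188 mm) begins 65 mm behind the grasp point.
Start: joints at [1.03, 0.351, 1.652, -0, 1.139, -0.085], TCP at [0.242, 0.494, 0.238] pointing down, gripper open.
Joint ranges: [-2.75, 2.75], [-0.79, 2.1], [0.01, 2.65], [-1.57, 4.71], [0.07, 3.14], [-2.87, 2.87]. Speed limits (rad/s): [2.22, 2.22, 2.79, 3.14, 3.14, 3.14].

## Interface

Orientations are given as a unit quaternion [w, x, y, z].
In Python, from rig import telemetry, grab_frame, ticket, arm gives the robot as it stands.
- The arm moves only by the tool send_rows, never from a script. Its argument "series" is a list of rows, each a list of 3 entries, a list of its own where there are three numbers: the turn, a rotation vector about the tool's x, y, z in degrees, then the shift along the tool's x, y, z in mm, then the finger opening in mm, from 0 to 93. In form: [[[wx, wy, wz], [tx, ty, tz], hand], ...]. A call has 1 to 12 rows; each row shifts and turns the pose as measured when the row begins, along the tool's axes as they then stand; what a row does not reach is not made up. A row lasts 1/10 s, in which the tool goes at most 50 mm and 8.59 degrees, less where a joint would pass 70% of its speed; a pose out of reach is approached as far as the arm can. A call is refused whole if a number of a shift passes 50 or a number of a turn 8.59, either way. A call with a gripper value outside its range is refused whole. The fingers move at their own pace and stop on an object; "force" is the grip in N (left out, the last holds). Time passes only in rows, so rows that do not move let the fingers close. It gives the time, the measured TCP pose, the force and the opening at its end, in the units of the state.
- telemetry.get_obs(): the state, without advancing time (a new reading comes with each control period).
- grab_frame(name): name is "side" or "top"; returns a dict with "pixels" (400x640x3 uint8, red, green, blue), "fov_y" (degrees; the focal length in pixels is half the picture's height over the tangent of half this angle, whatever the lens; pixels are square), "cx", "cy" (the principal point, pixels), "dist_coeffs" ([k1, k2, p1, p2, k3] as OpenCV has them; the pictures are not rectified), "rvec" (rotation vector, rad) and "tvec" (3), from world to camera coordinates, as OpenCV has them. Camera axes: x right, y down, z forward; pixel columns grow to the right and rows downward; lengths in m; the calibration is good to about 2 mm. A picture is of the moment at which its call begins. There is no depth.
- ticket.hand_in(): hands the job in, once; it reports no verdict.
The state is a dict: "time_s": time; "joint_pos": joint angles; "joint_vel": joint speeds; "effort": joint torques, N m; "eef_pos": TCP position; "ee_rot": TCP orientation; "contact_force": force on the tool from outside, world axes, zero at the start; "moment": the same for the moment, N m; "finger_gap": finger opening in m.
Only numpy, scipy, OpenCV 4.12 (cv2) and the standard library are available. Lean on these libraries where they do the work, as an engineer would, in place of code of your own. Each camera call takes 0.05 s, during which the arm holds its last target. There are 200 camera calls.

## Working session

There is one attempt and no reset: what is moved stays moved. The work goes in short steps, Python scripts to look and compute and a tool call to move; the robot and the scene stay as the last step left them, time stands still between calls to the robot, and variables do not carry over. Pictures are saved under pics/ and viewed, about 8 in all and at most 12, crops included, and the job is handed in when it is done.

Besides the shell and the picture viewer there is one more tool, called after "Emit:" as name(argument=value, ...) on one line, values as JSON. send_rows: Moves the arm, as the interface text tells. Its arguments: {"type":"object","properties":{"series":{"type":"array"},"force":{"type":"number"}},"required":["series"]}

```bash
ls; mkdir -p pics; python3 - <<'E'
from rig import telemetry, grab_frame, ticket, arm
import cv2, numpy as np
for n in("side","top"):
    f=grab_frame(n); cv2.imwrite(f"pics/{n}0.png",f["pixels"][:,:,::-1]); 
    print({k:v for k,v in f.items() if k!="pixels"})
    R=cv2.Rodrigues(np.array(f["rvec"]))[0]; print("cam", -R.T@np.array(f["tvec"]))
print(telemetry.get_obs()); print([a for a in dir(arm) if a[0]!='_'])
E
```

```text
pics
{'fov_y': 42.304851134256126, 'cx': 318.7070761602701, 'cy': 200.29867847428156, 'dist_coeffs': array([-0.02627949,  0.        ,  0.        ,  0.        ,  0.        ]), 'rvec': array([ 2.35886533, -0.3449237 ,  0.11520197]), 'tvec': array([-0.51930569,  0.21145075,  1.61331678])}
cam [ 0.2509041  -1.0720577   1.30572596]
{'fov_y': 45.95433649437726, 'cx': 316.0395563993854, 'cy': 195.92315439209494, 'dist_coeffs': array([-0.14249278,  0.        ,  0.        ,  0.        ,  0.        ]), 'rvec': array([ 2.19140147, -2.20930248,  0.07294492]), 'tvec': array([-0.01090963,  0.54583144,  1.47243167])}
cam [0.46611394 0.00381294 1.4996097 ]
{'time_s': 0.1, 'joint_pos': array([ 1.03040334e+00,  3.51160317e-01,  1.65235695e+00,  4.33934454e-06,
        1.13911708e+00, -8.45866083e-02]), 'joint_vel': array([-0.00013455, -0.00212538, -0.00100412,  0.0003862 , -0.00167387,
       -0.00031559]), 'effort': array([ 5.72794816e-04, -4.98035753e+01, -2.85703361e+01,  7.00470549e-02,
        2.39544699e-02, -9.40460041e-05]), 'eef_pos': array([0.24192031, 0.49361048, 0.23716852]), 'ee_rot': array([-0.68847234,  0.68917241, -0.15987563,  0.15964653]), 'contact_force': array([-0.46738087, -0.15342369, -0.15065512]), 'moment': array([0.08476489, 0.02041863, 0.01922558]), 'finger_gap': 0.09316959827185657}
['PlanningError', 'tips_ahead']
```

View pics/top0.png

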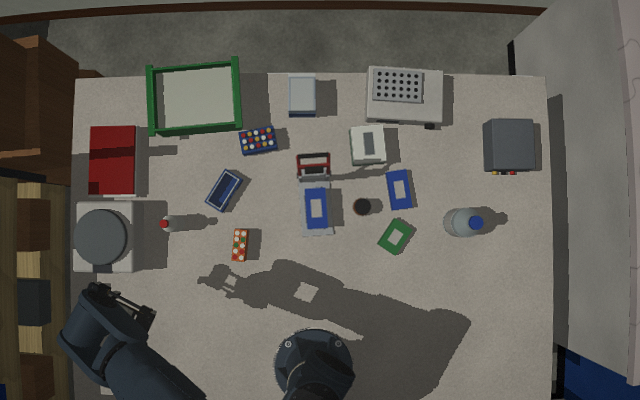

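View pics/side0.png

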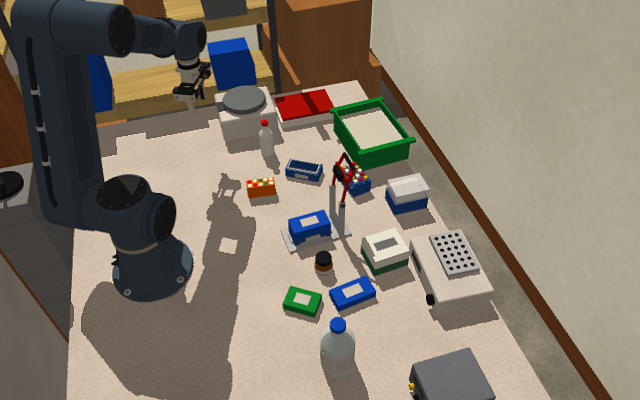

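Top view: box near (223,190), rack (240,245), lid (400,190), column (316,210), upright bail near (313,165), green lid (396,236). I'll measure with masks next.

```bash
cat > h.py <<'E'
from rig import telemetry, grab_frame, ticket, arm
import cv2, numpy as np
from scipy.spatial.transform import Rotation as Ro
def cam(f):
    F=200/np.tan(np.radians(f["fov_y"])/2)
    return np.array([[F,0,f["cx"]],[0,F,f["cy"]],[0,0,1]]),np.array(f["dist_coeffs"]),cv2.Rodrigues(np.array(f["rvec"]))[0],np.array(f["tvec"])
def rays(f,p):
    K,D,R,t=cam(f); u=cv2.undistortPoints(np.array(p,float).reshape(-1,1,2),K,D)[:,0]
    return -R.T@t,(R.T@np.c_[u,np.ones(len(u))].T).T
def onz(f,p,z):
    c,d=rays(f,p); return (c+d*((z-c[2])/d[:,2])[:,None])[:,:2]
def proj(f,P):
    K,D,R,t=cam(f); return cv2.projectPoints(np.array(P,float).reshape(-1,1,3),R,t,K,D)[0][:,0]
def rect(f,mask,z):
    """min-area rect (mm) of mask cast on plane z: centre, long, short, yaw of long axis deg"""
    cs=cv2.findContours(mask.astype(np.uint8),cv2.RETR_EXTERNAL,cv2.CHAIN_APPROX_NONE)[0]
    c=max(cs,key=cv2.contourArea)[:,0]; P=onz(f,c,z)*1000
    (cx,cy),(w,h),a=cv2.minAreaRect(P.astype(np.float32))
    if w<h: w,h,a=h,w,a+90
    return np.round([cx,cy,w,h,(a+90)%180-90],1)
def roi(m,x0,y0,x1,y1):
    o=np.zeros_like(m,dtype=np.uint8); o[y0:y1,x0:x1]=m[y0:y1,x0:x1]; return o
def tool():
    o=telemetry.get_obs(); q=o["ee_rot"]; return np.array(o["eef_pos"]),Ro.from_quat([*q[1:],q[0]]),o
E
python3 - <<'E'
from h import *
f=grab_frame("top"); im=f["pixels"]; hsv=cv2.cvtColor(im,cv2.COLOR_RGB2HSV); H,S,V=[hsv[:,:,i].astype(int) for i in range(3)]
blue=(H>105)&(H<130)&(S>120); wh=(S<60)&(V>150)
big=cv2.resize(im[160:265,200:420],None,fx=3.6,fy=3.6,interpolation=cv2.INTER_CUBIC)
for nm,b,z in(("lid",(380,165,420,215),.029),("col",(295,180,335,240),.069)):
    for th in(60,100,130,160): print(nm,th,rect(f,roi(blue&(V>th),*b),z))
    print(nm,"label",rect(f,roi(wh,b[0]+8,b[1]+10,b[2]-8,b[3]-8),z))
b=(200,165,245,215); print("box blue",rect(f,roi(blue,*b),.032), rect(f,roi(blue,*b),0.0))
org=((H<22)|(H>165))&(S>120)&(V>90); print("rack",[rect(f,cv2.morphologyEx(roi(org,228,224,255,266),cv2.MORPH_CLOSE,np.ones((5,5))),z) for z in(.052,)])
cv2.imwrite("pics/c1.png",big[:,:,::-1]); print(V[190,380:420],V[210,296:336]); print(tool()[1].as_matrix().round(3))
E
```

```text
lid 60 [ 563.7 -275.2  121.2   65.6    8.4]
lid 100 [ 564.3 -276.2  120.2   63.4    8.6]Traceback (most recent call last):
  File "<stdin>", line 6, in <module>
  File "h.py", line 17, in rect
    c=max(cs,key=cv2.contourArea)[:,0]; P=onz(f,c,z)*1000
      ~~~^^^^^^^^^^^^^^^^^^^^^^^^
ValueError: max() iterable argument is empty
```

```bash
python3 - <<'E'
from h import *
f=grab_frame("top"); im=f["pixels"]; hsv=cv2.cvtColor(im,cv2.COLOR_RGB2HSV); H,S,V=[hsv[:,:,i].astype(int) for i in range(3)]
big=cv2.resize(im[160:265,200:420],None,fx=3.6,fy=3.6,interpolation=cv2.INTER_CUBIC); cv2.imwrite("pics/c1.png",big[:,:,::-1])
blue=(H>105)&(H<130)&(S>120); wh=(S<60)&(V>110)
def t(*a):
    try: return rect(*a)
    except Exception as e: return None
for nm,b,z in(("lid",(380,165,420,215),.029),("col",(295,180,335,240),.069)):
    for th in(60,90,110,120): print(nm,th,t(f,roi(blue&(V>th),*b),z))
    print(nm,"label",t(f,roi(wh,b[0]+10,b[1]+12,b[2]-10,b[3]-12),z))
b=(200,165,245,215)
for th in(40,60,80,100):print("box blue",t(f,roi(blue&(V>th),*b),.039))
print("box white",t(f,cv2.morphologyEx(roi(wh,*b),cv2.MORPH_CLOSE,np.ones((3,3))),.039))
org=((H<22)|(H>165))&(S>120)&(V>90); print("rack",t(f,cv2.morphologyEx(roi(org,228,224,255,266),cv2.MORPH_CLOSE,np.ones((5,5))),.052))
print(V[190,380:420],V[210,296:336]); print(tool()[1].as_matrix().round(3))
E
```

```text
lid 60 [ 563.7 -275.2  121.2   65.6    8.4]
lid 90 [ 563.7 -275.2  121.2   65.6    8.4]
lid 110 [ 564.6 -276.5  119.8   61.9    8.4]
lid 120 [ 536.3 -291.7    0.     0.     0. ]
lid label [ 564.4 -276.8   56.1   30.3    7.7]
col 60 [506.5 -13.8 120.4  61.5   3.7]
col 90 [506.5 -13.8 120.4  61.5   3.7]
col 110 [506.5 -13.6 120.5  60.4   3.5]
col 120 [479.5 -41.    9.6   3.8  17.9]
col label [506.7 -13.8  55.6  32.4   3.6]
box blue [564.4 261.8  85.4  16.4 -32.7]
box blue [564.4 261.8  85.4  16.4 -32.7]
box blue [565.5 261.1  82.8  16.4 -32.7]
box blue [ 5.356e+02  2.823e+02  9.300e+00  3.100e+00 -4.000e-01]
box white [ 5.671e+02  2.782e+02  1.541e+02  1.390e+02 -1.000e-01]
rack [395.6 223.6  97.5  39.3  -6. ]
[144 144 146 145 143 140 142 142 103 101 114 119 116 118 122 130 140 142
 146 142 144 143 145 146 126 115 117 116 116 114  84  79  80  78  82 149
 145 142 139 141] [144 146 149 137 130 135 136 139 135 117 114 118 120 119 121 128 147 144
 145 142 140 144 143 144 149 130 121 119 117 120 110  85  81  77  78  74
  76  80  81  76]
[[ 0.898 -0.     0.44 ]
 [-0.44  -0.001  0.898]
 [-0.    -1.    -0.001]]
```

View pics/c1.png

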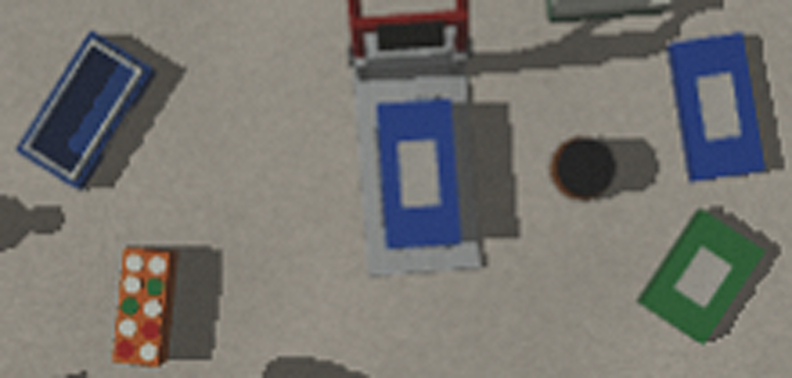

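Crop shows lid (right), column (centre), rack and open box (left) clearly. Now the box from its rim, and a planner that prints rows.

```bash
cat >> h.py <<'E'
def plan(wps,hand):
    """wps: (x,y,z mm, yaw of tool z axis deg, rows). tool down. prints rows"""
    p,R,o=tool(); p=p*1000
    for x,y,z,a,n in wps:
        a=np.radians(a); zc=np.array([np.cos(a),np.sin(a),0]); yc=np.array([0,0,-1.]); T=Ro.from_matrix(np.c_[np.cross(yc,zc),yc,zc])
        w=(R.inv()*T).as_rotvec(degrees=True)/n; d=(np.array([x,y,z])-p)/n; out=[]
        for i in range(n):
            out.append([np.round(w,1).tolist(),np.round(R.inv().apply(d),1).tolist(),hand]); R=R*Ro.from_rotvec(w,degrees=True)
        p=np.array([x,y,z]); R=T; print(str(out).replace(" ",""))
E
python3 - <<'E'
from h import *
f=grab_frame("top"); im=f["pixels"].astype(int); R_,G_,B_=im[:,:,0],im[:,:,1],im[:,:,2]; V=im.max(2)
b=(200,165,245,215)
m=roi((B_-R_>8),*b); mc=cv2.morphologyEx(m,cv2.MORPH_CLOSE,np.ones((5,5)))
print("all",rect(f,mc,.032)); 
w=roi((B_-R_>-8)&(V>85)&(B_-R_<35),*b)&cv2.erode(mc,np.ones((2,2)))
print("rim",rect(f,w,.037),w.sum())
org=(R_-B_>60)
print("rack",rect(f,cv2.morphologyEx(roi(org&(V>90),228,224,255,266),cv2.MORPH_CLOSE,np.ones((5,5))),.052))
v=np.kron(np.hstack([mc[165:215,200:245],w[165:215,200:245]])*255,np.ones((6,6))).astype(np.uint8); cv2.imwrite("pics/m.png",v)
plan([(395.6,223,160,84,7),(395.6,223,70,84,4),(395.6,223,57,84,2)],80)
E
```

```text
all [565.  275.1 125.6  69.8 -32.2]
rim [565.5 276.1 114.7  55.2 -32.6] 143
rack [395.4 223.6  97.2  39.3  -6. ]
[[[0.0,-2.9,-0.0],[36.7,11.1,-25.1],80],[[0.0,-2.9,-0.0],[35.4,11.1,-26.9],80],[[0.0,-2.9,-0.0],[34.0,11.1,-28.6],80],[[0.0,-2.9,-0.0],[32.6,11.1,-30.3],80],[[0.0,-2.9,-0.0],[31.0,11.1,-31.9],80],[[0.0,-2.9,-0.0],[29.4,11.1,-33.4],80],[[0.0,-2.9,-0.0],[27.7,11.1,-34.8],80]]
[[[0.0,0.0,0.0],[0.0,22.5,-0.0],80],[[0.0,0.0,0.0],[0.0,22.5,-0.0],80],[[0.0,0.0,0.0],[0.0,22.5,-0.0],80],[[0.0,0.0,0.0],[0.0,22.5,-0.0],80]]
[[[0.0,0.0,0.0],[0.0,6.5,-0.0],80],[[0.0,0.0,0.0],[0.0,6.5,-0.0],80]]
```

View pics/m.png

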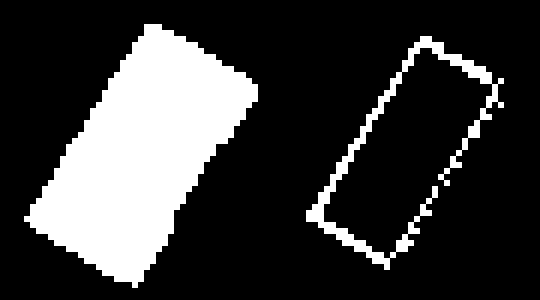

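Rim outline is clean (left panel full box, right the rim): box at about (565.5, 276), yaw −32.6°.

Emit:
send_rows(series=[[[0, -2.9, 0], [36.7, 11.1, -25.1], 80], [[0, -2.9, 0], [35.4, 11.1, -26.9], 80], [[0, -2.9, 0], [34, 11.1, -28.6], 80], [[0, -2.9, 0], [32.6, 11.1, -30.3], 80], [[0, -2.9, 0], [31, 11.1, -31.9], 80], [[0, -2.9, 0], [29.4, 11.1, -33.4], 80], [[0, -2.9, 0], [27.7, 11.1, -34.8], 80], [[0, 0, 0], [0, 0, 0], 80], [[0, 0, 0], [0, 0, 0], 80]], force=15)

```text
time_s: 1.15
eef_pos: [0.4024, 0.215, 0.1568]
ee_rot: [0.707, -0.705, 0.03, -0.031]
contact_force: [-0.8, -0.0, 0.6]
finger_gap: 0.0803
```

```bash
python3 - <<'E'
from h import *
print(tool()[0],tool()[1].as_matrix().round(3))
plan([(395.6,223,75,84,4),(395.6,223,57,84,3)],80)
E
```

```text
[0.40243262 0.21499868 0.15684455] [[ 0.996  0.001  0.085]
 [-0.085  0.003  0.996]
 [ 0.001 -1.     0.003]]
[[[-0.0,0.3,0.0],[-1.9,20.5,1.8],80],[[-0.0,0.3,0.0],[-1.9,20.5,1.8],80],[[-0.0,0.3,0.0],[-1.9,20.5,1.8],80],[[-0.0,0.3,0.0],[-1.9,20.5,1.8],80]]
[[[0.0,0.0,0.0],[0.0,6.0,-0.0],80],[[0.0,0.0,0.0],[0.0,6.0,-0.0],80],[[0.0,0.0,0.0],[0.0,6.0,-0.0],80]]
```

Emit:
send_rows(series=[[[0, 0.6, 0], [-4, 14, 4], 80], [[0, 0.5, 0], [-3, 20, 3], 80], [[0, 0, 0], [-0.5, 20, 0.5], 80], [[0, 0, 0], [0, 18, 0], 80], [[0, 0, 0], [0, 10, 0], 80], [[0, 0, 0], [0, 5, 0], 80], [[0, 0, 0], [0, 0, 0], 80], [[0, 0, 0], [0, 0, 0], 80]])

```text
time_s: 1.95
eef_pos: [0.3945, 0.2309, 0.07]
ee_rot: [0.708, -0.704, 0.033, -0.038]
contact_force: [0.1, -0.1, 0.2]
finger_gap: 0.0798
```

```bash
python3 - <<'E'
from h import *
print(tool()[0],tool()[1].as_matrix().round(3))
plan([(395.6,223,57,84,2)],80)
E
```

```text
[0.39454127 0.23088628 0.06995668] [[ 0.995  0.007  0.101]
 [-0.101  0.006  0.995]
 [ 0.006 -1.     0.006]]
[[[-0.2,0.1,0.2],[0.9,6.5,-3.9],80],[[-0.2,0.1,0.2],[0.9,6.5,-3.9],80]]
```

Emit:
send_rows(series=[[[0, 0, 0], [0.9, 4, -4], 80], [[0, 0, 0], [0.9, 4, -4], 80], [[0, 0, 0], [0, 3, 0], 80], [[0, 0, 0], [0, 0, 0], 80]])

```text
time_s: 2.35
eef_pos: [0.3966, 0.2223, 0.0595]
ee_rot: [0.709, -0.704, 0.033, -0.039]
contact_force: [-0.2, -0.5, -0.7]
finger_gap: 0.0801
```

```bash
python3 - <<'E'
from h import *
print(tool()[0],tool()[1].as_matrix().round(3), tool()[2]["joint_vel"].round(3))
plan([(395.6,223,57,84,2)],80)
E
```

```text
[0.39657112 0.2223053  0.05950588] [[ 0.995  0.009  0.101]
 [-0.101  0.007  0.995]
 [ 0.009 -1.     0.008]] [-0.008 -0.007  0.001 -0.002  0.001 -0.003]
[[[-0.2,0.1,0.2],[-0.5,1.3,0.3],80],[[-0.2,0.1,0.2],[-0.5,1.3,0.3],80]]
```

Emit:
send_rows(series=[[[-0.4, 0.2, 0.4], [-1, 2, 0.7], 80], [[0, 0, 0], [0, 0.5, 0], 60], [[0, 0, 0], [0, 0, 0], 36], [[0, 0, 0], [0, 0, 0], 36], [[0, 0, 0], [0, 0, 0], 36], [[0, 0, 0], [0, 0, 0], 36], [[0, 0, 0], [0, 0, 0], 36]])

```text
time_s: 3.05
eef_pos: [0.3959, 0.2234, 0.057]
ee_rot: [0.706, -0.706, 0.037, -0.038]
contact_force: [1.0, 1.0, -0.2]
finger_gap: 0.0396
```

```bash
python3 - <<'E'
from h import *
print(tool()[0],tool()[1].as_matrix().round(3))
plan([(395.6,223,130,84,4),(565.4,276.2,130,57.4,10)],36)
E
```

```text
[0.39586016 0.22338536 0.05699639] [[ 0.994  0.001  0.105]
 [-0.105  0.     0.994]
 [ 0.001 -1.     0.   ]]
[[[-0.0,-0.0,0.0],[-0.0,-18.3,-0.1],36],[[-0.0,-0.0,0.0],[-0.0,-18.3,-0.1],36],[[-0.0,-0.0,0.0],[-0.0,-18.3,-0.1],36],[[-0.0,-0.0,0.0],[-0.0,-18.3,-0.1],36]]
[[[0.0,2.7,0.0],[16.3,0.0,7.1],36],[[0.0,2.7,0.0],[16.0,0.0,7.8],36],[[0.0,2.7,0.0],[15.6,0.0,8.5],36],[[0.0,2.7,0.0],[15.2,0.0,9.3],36],[[0.0,2.7,0.0],[14.7,0.0,10.0],36],[[0.0,2.7,0.0],[14.3,0.0,10.6],36],[[0.0,2.7,0.0],[13.8,0.0,11.3],36],[[0.0,2.7,0.0],[13.2,0.0,11.9],36],[[0.0,2.7,0.0],[12.7,0.0,12.5],36],[[0.0,2.7,0.0],[12.1,0.0,13.1],36]]
```

Emit:
send_rows(series=[[[0, 0, 0], [0, -12, 0], 36], [[0, 0, 0], [0, -20, 0], 36], [[0, 0, 0], [0, -20, 0], 36], [[0, 0, 0], [0, -14, 0], 36], [[0, 0, 0], [0, -7, 0], 36]])

```text
time_s: 3.55
eef_pos: [0.3945, 0.2227, 0.1341]
ee_rot: [-0.706, 0.707, -0.038, 0.037]
contact_force: [0.6, 0.9, -3.1]
finger_gap: 0.0398
```

Emit:
send_rows(series=[[[0, 1.5, 0], [10, 0, 4], 36], [[0, 3, 0], [16, 0, 7], 36], [[0, 3, 0], [16, 0, 8], 36], [[0, 3, 0], [16, 0, 9], 36], [[0, 3, 0], [16, 0, 10], 36], [[0, 3, 0], [15, 0, 11], 36], [[0, 3, 0], [14, 0, 12], 36], [[0, 3, 0], [13, 0, 12], 36], [[0, 2.5, 0], [10, 0, 10], 36], [[0, 1.5, 0], [6, 0, 6], 36], [[0, 0, 0], [0, 0, 0], 36], [[0, 0, 0], [0, 0, 0], 36]])

```text
time_s: 4.75
eef_pos: [0.5584, 0.2675, 0.1271]
ee_rot: [-0.673, 0.678, -0.211, 0.206]
contact_force: [0.6, -0.4, -2.5]
finger_gap: 0.0398
```

```bash
python3 - <<'E'
from h import *
print(tool()[0],tool()[1].as_matrix().round(3),tool()[2]["finger_gap"])
plan([(565.4,276.2,130,57.4,3)],36)
E
```

```text
[0.55844325 0.26745015 0.1271263 ] [[ 0.825 -0.008  0.564]
 [-0.564 -0.004  0.825]
 [-0.005 -1.    -0.008]] 0.039834851321860945
[[[0.2,-0.6,-0.1],[0.3,-1.0,3.7],36],[[0.2,-0.6,-0.1],[0.3,-1.0,3.7],36],[[0.2,-0.6,-0.1],[0.3,-1.0,3.7],36]]
```

Emit:
send_rows(series=[[[0.3, -1, -0.2], [0.3, 3, 4], 36], [[0.2, -0.5, -0.1], [0.3, 5, 4], 36], [[0, -0.3, 0], [0.2, 8, 3], 36], [[0, 0, 0], [0, 5, 0], 36], [[0, 0, 0], [0, 0, 0], 36], [[0, 0, 0], [0, 0, 0], 36]])

```text
time_s: 5.35
eef_pos: [0.564, 0.2768, 0.1036]
ee_rot: [0.679, -0.679, 0.197, -0.196]
contact_force: [-0.2, 0.5, -2.7]
finger_gap: 0.0398
```

```bash
python3 - <<'E'
from h import *
print(tool()[0],tool()[1].as_matrix().round(3),tool()[2]["finger_gap"])
plan([(565.4,276.2,100,57.4,2)],36)
for n in("top","side"):
    f=grab_frame(n); u,v=proj(f,[.5654,.2762,.06])[0].astype(int); c=f["pixels"][max(v-40,0):v+40,u-50:u+50]; cv2.imwrite(f"pics/{n}1.png",cv2.resize(c,None,fx=4,fy=4,interpolation=cv2.INTER_CUBIC)[:,:,::-1])
a=np.hstack([cv2.imread("pics/top1.png"),cv2.imread("pics/side1.png")]);cv2.imwrite("pics/c2.png",a)
E
```

```text
[0.56396416 0.27676564 0.10358992] [[ 0.846 -0.     0.534]
 [-0.534  0.     0.846]
 [-0.    -1.     0.   ]] 0.03981238430847944
[[[-0.0,0.2,-0.0],[0.8,1.8,0.1],36],[[-0.0,0.2,-0.0],[0.8,1.8,0.1],36]]
```

View pics/c2.png

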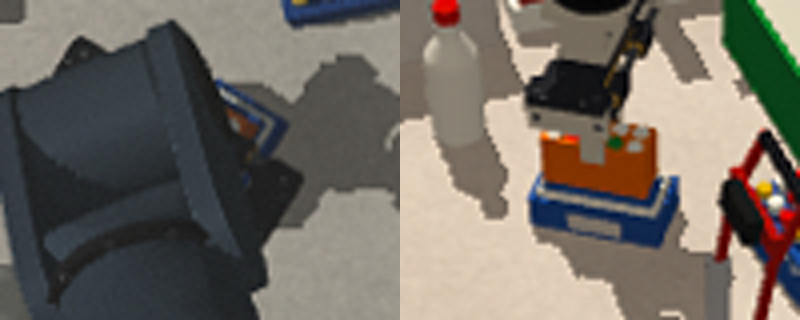

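The side view shows the rack hanging over the box opening with matching orientation; descend slowly.

Emit:
send_rows(series=[[[0, 0.2, 0], [1, 3, 0], 36], [[0, 0.2, 0], [0.6, 6, 0.2], 36], [[0, 0, 0], [0, 5, 0], 36], [[0, 0, 0], [0, 2, 0], 36], [[0, 0, 0], [0, 0, 0], 36]])

```text
time_s: 5.95
eef_pos: [0.5658, 0.2758, 0.0867]
ee_rot: [0.679, -0.678, 0.199, -0.199]
contact_force: [0.1, 0.1, -1.9]
finger_gap: 0.0397
```

```bash
python3 - <<'E'
from h import *
print(tool()[0],tool()[1].as_matrix().round(3),tool()[2]["contact_force"])
plan([(565.4,276.2,61.5,57.4,6)],36)
E
```

```text
[0.56577434 0.27584487 0.0866952 ] [[ 0.841  0.001  0.541]
 [-0.541  0.     0.841]
 [ 0.    -1.     0.001]] [ 0.14039728  0.06134998 -1.87999332]
[[[-0.0,-0.0,0.0],[-0.1,4.2,0.0],36],[[-0.0,-0.0,0.0],[-0.1,4.2,0.0],36],[[-0.0,-0.0,0.0],[-0.1,4.2,0.0],36],[[-0.0,-0.0,0.0],[-0.1,4.2,0.0],36],[[-0.0,-0.0,0.0],[-0.1,4.2,0.0],36],[[-0.0,-0.0,0.0],[-0.1,4.2,0.0],36]]
```

Emit:
send_rows(series=[[[0, 0, 0], [0, 4, 0], 36], [[0, 0, 0], [0, 5, 0], 36], [[0, 0, 0], [0, 5, 0], 36], [[0, 0, 0], [0, 4, 0], 36], [[0, 0, 0], [0, 3, 0], 36], [[0, 0, 0], [0, 2, 0], 36], [[0, 0, 0], [0, 0, 0], 36]])

```text
time_s: 6.65
eef_pos: [0.5657, 0.2759, 0.0614]
ee_rot: [0.679, -0.678, 0.199, -0.199]
contact_force: [0.7, 0.2, -1.5]
finger_gap: 0.0398
```

Emit:
send_rows(series=[[[0, 0, 0], [0, 1, 0], 36], [[0, 0, 0], [0, 0.5, 0], 36], [[0, 0, 0], [0, 0, 0], 36]])

```text
time_s: 6.95
eef_pos: [0.5661, 0.2761, 0.0611]
ee_rot: [0.679, -0.678, 0.199, -0.2]
contact_force: [-0.5, 0.4, -0.8]
finger_gap: 0.0399
```

Emit:
send_rows(series=[[[0, 0, 0], [0, 0, 0], 50], [[0, 0, 0], [0, 0, 0], 56], [[0, 0, 0], [0, 0, 0], 56], [[0, 0, 0], [0, -6, 0], 56], [[0, 0, 0], [0, -15, 0], 70], [[0, 0, 0], [0, -25, 0], 80], [[0, 0, 0], [0, -25, 0], 80], [[0, 0, 0], [0, -25, 0], 80], [[0, 0, 0], [0, -12, 0], 80], [[0, 0, 0], [0, 0, 0], 80]])

```text
time_s: 7.95
eef_pos: [0.5667, 0.2763, 0.1792]
ee_rot: [0.68, -0.677, 0.198, -0.201]
contact_force: [-0.0, -0.8, -0.9]
finger_gap: 0.0803
```

```bash
python3 - <<'E'
from h import *
print(tool()[0])
f=grab_frame("side"); u,v=proj(f,[.5654,.2762,.04])[0].astype(int); c=f["pixels"][v-30:v+30,u-40:u+40]; cv2.imwrite("pics/c3.png",cv2.resize(c,None,fx=6,fy=6,interpolation=cv2.INTER_CUBIC)[:,:,::-1])
plan([(564.5,-276.8,180,98.4,27)],90)
E
```

```text
[0.56674788 0.2763041  0.1791996 ]
[[[-0.0,-1.5,0.0],[11.0,-0.1,-17.3],90],[[-0.0,-1.5,0.0],[10.6,-0.1,-17.6],90],[[-0.0,-1.5,0.0],[10.1,-0.1,-17.8],90],[[-0.0,-1.5,0.0],[9.6,-0.1,-18.1],90],[[-0.0,-1.5,0.0],[9.1,-0.1,-18.3],90],[[-0.0,-1.5,0.0],[8.6,-0.1,-18.6],90],[[-0.0,-1.5,0.0],[8.1,-0.1,-18.8],90],[[-0.0,-1.5,0.0],[7.6,-0.1,-19.0],90],[[-0.0,-1.5,0.0],[7.1,-0.1,-19.2],90],[[-0.0,-1.5,0.0],[6.6,-0.1,-19.4],90],[[-0.0,-1.5,0.0],[6.1,-0.1,-19.6],90],[[-0.0,-1.5,0.0],[5.6,-0.1,-19.7],90],[[-0.0,-1.5,0.0],[5.0,-0.1,-19.9],90],[[-0.0,-1.5,0.0],[4.5,-0.1,-20.0],90],[[-0.0,-1.5,0.0],[4.0,-0.1,-20.1],90],[[-0.0,-1.5,0.0],[3.4,-0.1,-20.2],90],[[-0.0,-1.5,0.0],[2.9,-0.1,-20.3],90],[[-0.0,-1.5,0.0],[2.4,-0.1,-20.3],90],[[-0.0,-1.5,0.0],[1.8,-0.1,-20.4],90],[[-0.0,-1.5,0.0],[1.3,-0.1,-20.4],90],[[-0.0,-1.5,0.0],[0.7,-0.1,-20.5],90],[[-0.0,-1.5,0.0],[0.2,-0.1,-20.5],90],[[-0.0,-1.5,0.0],[-0.4,-0.1,-20.5],90],[[-0.0,-1.5,0.0],[-0.9,-0.1,-20.5],90],[[-0.0,-1.5,0.0],[-1.4,-0.1,-20.4],90],[[-0.0,-1.5,0.0],[-2.0,-0.1,-20.4],90],[[-0.0,-1.5,0.0],[-2.5,-0.1,-20.3],90]]
```

View pics/c3.png

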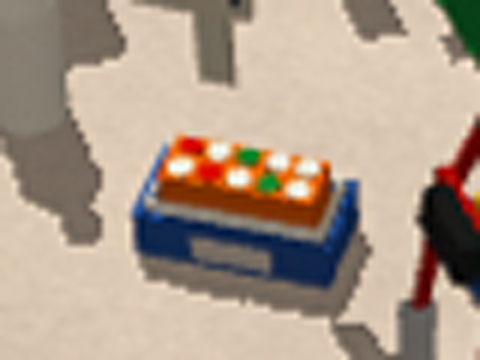

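Rack sits level in the box. Going around the bail on the near side to the lid.

```bash
python3 - <<'E'
from h import *
plan([(420,150,200,70,6),(420,-150,200,90,10),(564.5,-276.8,190,98.4,8)],90)
E
```

```text
[[[-0.0,-2.1,0.0],[-9.2,-3.8,-30.9],90],[[-0.0,-2.1,0.0],[-10.3,-3.8,-30.5],90],[[-0.0,-2.1,0.0],[-11.4,-3.7,-30.1],90],[[-0.0,-2.1,0.0],[-12.5,-3.7,-29.7],90],[[-0.0,-2.1,0.0],[-13.6,-3.7,-29.2],90],[[-0.0,-2.1,0.0],[-14.7,-3.7,-28.7],90]]
[[[0.0,-2.0,0.0],[10.3,0.0,-28.2],90],[[0.0,-2.0,0.0],[9.3,0.0,-28.5],90],[[0.0,-2.0,0.0],[8.3,0.0,-28.8],90],[[0.0,-2.0,0.0],[7.3,0.0,-29.1],90],[[0.0,-2.0,0.0],[6.2,0.0,-29.3],90],[[0.0,-2.0,0.0],[5.2,0.0,-29.5],90],[[0.0,-2.0,0.0],[4.2,0.0,-29.7],90],[[0.0,-2.0,0.0],[3.1,0.0,-29.8],90],[[0.0,-2.0,0.0],[2.1,0.0,-29.9],90],[[0.0,-2.0,0.0],[1.0,0.0,-30.0],90]]
[[[0.0,-1.1,0.0],[18.1,1.2,-15.8],90],[[0.0,-1.1,0.0],[17.8,1.3,-16.2],90],[[0.0,-1.1,0.0],[17.5,1.2,-16.5],90],[[0.0,-1.1,0.0],[17.2,1.3,-16.8],90],[[0.0,-1.1,0.0],[16.9,1.3,-17.1],90],[[0.0,-1.1,0.0],[16.5,1.2,-17.4],90],[[0.0,-1.1,0.0],[16.2,1.2,-17.7],90],[[0.0,-1.1,0.0],[15.9,1.2,-18.0],90]]
```

Emit:
send_rows(series=[[[0, -2, 0], [-9, -4, -30], 90], [[0, -2, 0], [-10, -4, -30], 90], [[0, -2, 0], [-11, -4, -30], 90], [[0, -2, 0], [-12, -4, -30], 90], [[0, -2, 0], [-14, -4, -29], 90], [[0, -2, 0], [-15, -4, -29], 90], [[0, -2, 0], [10, 0, -28], 90], [[0, -2, 0], [9, 0, -29], 90], [[0, -2, 0], [8, 0, -29], 90], [[0, -2, 0], [7, 0, -29], 90], [[0, -2, 0], [6, 0, -29], 90], [[0, -2, 0], [5, 0, -29], 90]])

```text
time_s: 9.2
eef_pos: [0.4058, -0.0374, 0.1897]
ee_rot: [-0.705, 0.706, -0.051, 0.041]
contact_force: [0.2, 0.7, 0.2]
finger_gap: 0.0902
```

Emit:
send_rows(series=[[[0, -2, 0], [4, 0, -30], 90], [[0, -2, 0], [3, 0, -30], 90], [[0, -2, 0], [2, 0, -30], 90], [[0, -2, 0], [1, 0, -30], 90], [[0, -1, 0], [18, 1, -16], 90], [[0, -1, 0], [18, 1, -16], 90], [[0, -1, 0], [17, 1, -16], 90], [[0, -1, 0], [17, 1, -17], 90], [[0, -1, 0], [17, 1, -17], 90], [[0, -1, 0], [12, 0, -12], 90], [[0, 0, 0], [6, 0, -6], 90], [[0, 0, 0], [0, 0, 0], 90]])

```text
time_s: 10.4
eef_pos: [0.5135, -0.2612, 0.1672]
ee_rot: [0.71, -0.701, -0.03, 0.054]
contact_force: [-0.8, -0.4, 0.4]
finger_gap: 0.0904
```

```bash
python3 - <<'E'
from h import *
print(tool()[0],tool()[1].as_matrix().round(3))
f=grab_frame("top"); im=f["pixels"].astype(int)
plan([(564.5,-276.8,80,98.4,6)],90)
E
```

```text
[ 0.51346523 -0.26121527  0.16719408] [[ 0.992 -0.035 -0.119]
 [ 0.119  0.01   0.993]
 [-0.033 -0.999  0.014]]
[[[-0.1,-0.3,-0.3],[8.7,14.2,-3.9],90],[[-0.1,-0.3,-0.3],[8.6,14.2,-3.9],90],[[-0.1,-0.3,-0.3],[8.5,14.3,-3.9],90],[[-0.1,-0.3,-0.3],[8.4,14.4,-3.9],90],[[-0.1,-0.3,-0.3],[8.3,14.4,-3.9],90],[[-0.1,-0.3,-0.3],[8.2,14.5,-3.9],90]]
```

Emit:
send_rows(series=[[[-0.4, 0.5, -1], [9, 6, -4], 90], [[-0.3, 0.4, -0.8], [12, 8, -5], 90], [[0, 0.3, 0], [12, 10, -5], 90], [[0, 0, 0], [9, 10, -1], 90], [[0, 0, 0], [5, 10, 0], 90], [[0, 0, 0], [3, 10, 0], 90], [[0, 0, 0], [0, 5, 0], 90], [[0, 0, 0], [0, 0, 0], 90]])

```text
time_s: 11.25
eef_pos: [0.5664, -0.2685, 0.1014]
ee_rot: [0.707, -0.706, -0.034, 0.034]
contact_force: [-1.3, 0.1, -1.1]
finger_gap: 0.0897
```

```bash
python3 - <<'E'
from h import *
print(tool()[0],tool()[1].as_matrix().round(3))
plan([(564.5,-276.8,70,98.4,4),(564.5,-276.8,28,98.4,4)],90)
E
```

```text
[ 0.56639176 -0.26848096  0.10144679] [[ 0.995  0.    -0.096]
 [ 0.096  0.002  0.995]
 [ 0.    -1.     0.002]]
[[[-0.0,-0.7,0.0],[-0.7,7.9,-2.0],90],[[-0.0,-0.7,0.0],[-0.7,7.9,-2.0],90],[[-0.0,-0.7,0.0],[-0.7,7.9,-2.0],90],[[-0.0,-0.7,0.0],[-0.7,7.9,-2.0],90]]
[[[0.0,0.0,0.0],[0.0,10.5,0.0],90],[[0.0,0.0,0.0],[0.0,10.5,0.0],90],[[0.0,0.0,0.0],[0.0,10.5,0.0],90],[[0.0,0.0,0.0],[0.0,10.5,0.0],90]]
```

Emit:
send_rows(series=[[[0, -0.9, 0], [-1, 6, -3], 90], [[0, -0.9, 0], [-1, 8, -3], 90], [[0, -0.9, 0], [-0.7, 8, -2], 90], [[0, 0, 0], [0, 6, 0], 90], [[0, 0, 0], [0, 3, 0], 90], [[0, 0, 0], [0, 0, 0], 90]])

```text
time_s: 11.85
eef_pos: [0.5639, -0.2779, 0.0684]
ee_rot: [0.706, -0.705, -0.052, 0.052]
contact_force: [0.7, -0.4, 0.4]
finger_gap: 0.0894
```

```bash
python3 - <<'E'
from h import *
print(tool()[0],tool()[1].as_matrix().round(3))
plan([(564.5,-276.8,28,98.4,4)],90)
E
```

```text
[ 0.56392697 -0.27790244  0.06839766] [[ 0.989  0.001 -0.147]
 [ 0.147  0.001  0.989]
 [ 0.001 -1.     0.001]]
[[[-0.0,0.0,0.0],[0.2,10.1,0.2],90],[[-0.0,0.0,0.0],[0.2,10.1,0.2],90],[[-0.0,0.0,0.0],[0.2,10.1,0.2],90],[[-0.0,0.0,0.0],[0.2,10.1,0.2],90]]
```

Emit:
send_rows(series=[[[0, 0, 0], [0.6, 8, 1], 90], [[0, 0, 0], [0.2, 12, 0.2], 90], [[0, 0, 0], [0, 11, 0], 90], [[0, 0, 0], [0, 6, 0], 90], [[0, 0, 0], [0, 3, 0], 90], [[0, 0, 0], [0, 0, 0], 80], [[0, 0, 0], [0, 0, 0], 68], [[0, 0, 0], [0, 0, 0], 60], [[0, 0, 0], [0, 0, 0], 59], [[0, 0, 0], [0, 0, 0], 59], [[0, 0, 0], [0, 0, 0], 59]])

```text
time_s: 12.95
eef_pos: [0.5651, -0.2764, 0.0255]
ee_rot: [0.705, -0.705, -0.053, 0.051]
contact_force: [0.6, 0.2, -1.0]
finger_gap: 0.0629
```

```bash
python3 - <<'E'
from h import *
print(tool()[0],tool()[1].as_matrix().round(3))
plan([(564.5,-276.8,120,98.4,6),(430,-150,200,85,8),(430,150,200,65,10),(565.4,276.2,190,57.4,9)],59)
E
```

```text
[ 0.56510015 -0.27635185  0.02547057] [[ 0.989  0.002 -0.147]
 [ 0.147  0.001  0.989]
 [ 0.002 -1.     0.001]]
[[[-0.0,0.0,0.0],[-0.1,-15.8,-0.0],59],[[-0.0,0.0,0.0],[-0.1,-15.8,-0.1],59],[[-0.0,0.0,0.0],[-0.1,-15.8,-0.1],59],[[-0.0,0.0,0.0],[-0.1,-15.8,-0.1],59],[[-0.0,0.0,0.0],[-0.1,-15.8,-0.1],59],[[-0.0,0.0,0.0],[-0.1,-15.8,-0.1],59]]
[[[0.0,1.7,0.0],[-14.3,-10.0,18.1],59],[[0.0,1.7,0.0],[-14.8,-10.0,17.7],59],[[0.0,1.7,0.0],[-15.4,-10.0,17.3],59],[[0.0,1.7,0.0],[-15.9,-10.0,16.8],59],[[0.0,1.7,0.0],[-16.3,-10.0,16.3],59],[[0.0,1.7,0.0],[-16.8,-10.0,15.9],59],[[0.0,1.7,0.0],[-17.3,-10.0,15.4],59],[[0.0,1.7,0.0],[-17.7,-10.0,14.8],59]]
[[[0.0,2.0,0.0],[-2.6,0.0,29.9],59],[[0.0,2.0,0.0],[-3.7,0.0,29.8],59],[[0.0,2.0,0.0],[-4.7,0.0,29.6],59],[[0.0,2.0,0.0],[-5.7,0.0,29.4],59],[[0.0,2.0,0.0],[-6.7,0.0,29.2],59],[[0.0,2.0,0.0],[-7.8,0.0,29.0],59],[[0.0,2.0,0.0],[-8.8,0.0,28.7],59],[[0.0,2.0,0.0],[-9.8,0.0,28.4],59],[[0.0,2.0,0.0],[-10.8,0.0,28.0],59],[[0.0,2.0,0.0],[-11.7,0.0,27.6],59]]
[[[0.0,0.8,0.0],[7.7,1.1,19.1],59],[[0.0,0.8,0.0],[7.4,1.1,19.2],59],[[0.0,0.8,0.0],[7.1,1.1,19.3],59],[[0.0,0.8,0.0],[6.9,1.1,19.4],59],[[0.0,0.8,0.0],[6.6,1.1,19.5],59],[[0.0,0.8,0.0],[6.3,1.1,19.6],59],[[0.0,0.8,0.0],[6.0,1.1,19.7],59],[[0.0,0.8,0.0],[5.7,1.1,19.8],59],[[0.0,0.8,0.0],[5.4,1.1,19.8],59]]
```

Emit:
send_rows(series=[[[0, 0, 0], [0, -10, 0], 59], [[0, 0, 0], [0, -18, 0], 59], [[0, 0, 0], [0, -22, 0], 59], [[0, 0, 0], [0, -22, 0], 59], [[0, 0, 0], [0, -22, 0], 59], [[0, 1.7, 0], [-10, -14, 12], 59], [[0, 1.7, 0], [-15, -12, 18], 59], [[0, 1.7, 0], [-15, -10, 17], 59], [[0, 1.7, 0], [-16, -10, 17], 59], [[0, 1.7, 0], [-16, -8, 16], 59], [[0, 1.7, 0], [-17, -6, 16], 59], [[0, 1.7, 0], [-17, -4, 16], 59]])

```text
time_s: 14.15
eef_pos: [0.4501, -0.1678, 0.197]
ee_rot: [-0.706, 0.707, -0.022, 0.027]
contact_force: [0.4, -0.4, -1.4]
finger_gap: 0.0631
```

Emit:
send_rows(series=[[[0, 1.7, 0], [-15, -3, 18], 59], [[0, 2, 0], [-3, 0, 28], 59], [[0, 2, 0], [-4, 0, 29], 59], [[0, 2, 0], [-5, 0, 29], 59], [[0, 2, 0], [-6, 0, 29], 59], [[0, 2, 0], [-7, 0, 29], 59], [[0, 2, 0], [-8, 0, 29], 59], [[0, 2, 0], [-9, 0, 28], 59], [[0, 2, 0], [-10, 0, 28], 59], [[0, 2, 0], [-11, 0, 26], 59], [[0, 1, 0], [-8, 0, 18], 59], [[0, 0, 0], [0, 0, 6], 59]])

```text
time_s: 15.35
eef_pos: [0.4374, 0.153, 0.2094]
ee_rot: [0.69, -0.689, 0.149, -0.165]
contact_force: [0.1, -0.9, -0.4]
finger_gap: 0.0631
```

```bash
python3 - <<'E'
from h import *
print(tool()[0],tool()[1].as_matrix().round(3),tool()[2]["finger_gap"])
plan([(565.4,276.2,150,57.4,9)],59)
E
```

```text
[0.43735089 0.15299044 0.20938957] [[ 0.901  0.022  0.433]
 [-0.433 -0.004  0.901]
 [ 0.021 -1.     0.006]] 0.06313215903456977
[[[-0.0,0.8,0.1],[6.7,6.9,18.5],59],[[-0.0,0.8,0.1],[6.5,6.8,18.6],59],[[-0.0,0.8,0.1],[6.3,6.8,18.6],59],[[-0.0,0.8,0.1],[6.0,6.8,18.7],59],[[-0.0,0.8,0.1],[5.8,6.7,18.8],59],[[-0.0,0.8,0.1],[5.6,6.7,18.9],59],[[-0.0,0.8,0.1],[5.3,6.7,19.0],59],[[-0.0,0.8,0.1],[5.1,6.7,19.1],59],[[-0.0,0.8,0.1],[4.9,6.6,19.1],59]]
```

Emit:
send_rows(series=[[[0, 0.8, 0.4], [5, 5, 12], 59], [[0, 0.8, 0.4], [6, 6, 18], 59], [[0, 0.8, 0.2], [6, 6, 20], 59], [[0, 0.8, 0], [6, 6, 20], 59], [[0, 0.8, 0], [6, 6, 20], 59], [[0, 0.8, 0], [6, 6, 20], 59], [[0, 0.8, 0], [5, 6, 18], 59], [[0, 0.6, 0], [4, 5, 14], 59], [[0, 0, 0], [3, 3, 10], 59], [[0, 0, 0], [2, 0, 5], 59], [[0, 0, 0], [0, 0, 0], 59], [[0, 0, 0], [0, 0, 0], 59]])

```text
time_s: 16.55
eef_pos: [0.5694, 0.2651, 0.1578]
ee_rot: [0.681, -0.677, 0.198, -0.2]
contact_force: [0.1, -0.1, -0.9]
finger_gap: 0.0624
```

```bash
python3 - <<'E'
from h import *
print(tool()[0],tool()[1].as_matrix().round(3),tool()[2]["finger_gap"])
plan([(565.4,276.2,105,57.4,5)],59)
f=grab_frame("side"); u,v=proj(f,[.5654,.2762,.08])[0].astype(int); c=f["pixels"][v-40:v+40,u-50:u+50]; cv2.imwrite("pics/c4.png",cv2.resize(c,None,fx=6,fy=6,interpolation=cv2.INTER_CUBIC)[:,:,::-1])
E
```

```text
[0.56939158 0.26513936 0.15782987] [[ 0.842  0.005  0.54 ]
 [-0.54   0.005  0.842]
 [ 0.001 -1.     0.006]] 0.06240260339069608
[[[-0.1,-0.0,0.0],[-1.9,10.6,1.4],59],[[-0.1,-0.0,0.0],[-1.9,10.6,1.4],59],[[-0.1,-0.0,0.0],[-1.9,10.6,1.4],59],[[-0.1,-0.0,0.0],[-1.9,10.6,1.4],59],[[-0.1,-0.0,0.0],[-1.9,10.6,1.4],59]]
```

Emit:
send_rows(series=[[[-0.2, 0, 0], [-3, 6, 2], 59], [[-0.2, 0, 0], [-3, 10, 2], 59], [[0, 0, 0], [-2, 12, 1.5], 59], [[0, 0, 0], [-0.5, 12, 0.5], 59], [[0, 0, 0], [0, 9, 0], 59], [[0, 0, 0], [0, 5, 0], 59], [[0, 0, 0], [0, 3, 0], 59], [[0, 0, 0], [0, 0, 0], 59]])

```text
time_s: 17.4
eef_pos: [0.5639, 0.2748, 0.0952]
ee_rot: [-0.678, 0.679, -0.199, 0.199]
contact_force: [0.7, 1.0, -0.4]
finger_gap: 0.0626
```

```bash
python3 - <<'E'
from h import *
print(tool()[0],tool()[1].as_matrix().round(3),tool()[2]["finger_gap"])
plan([(566.2,275.8,76,57.4,5)],59)
f=grab_frame("side"); u,v=proj(f,[.5654,.2762,.06])[0].astype(int); c=f["pixels"][v-40:v+40,u-50:u+50]; cv2.imwrite("pics/c4.png",cv2.resize(c,None,fx=6,fy=6,interpolation=cv2.INTER_CUBIC)[:,:,::-1])
E
```

```text
[0.56392414 0.27479052 0.09523753] [[ 0.842 -0.001  0.54 ]
 [-0.54  -0.002  0.842]
 [ 0.    -1.    -0.003]] 0.06264634706217768
[[[0.0,-0.0,0.0],[0.3,3.8,0.4],59],[[0.0,-0.0,0.0],[0.3,3.8,0.4],59],[[0.0,-0.0,0.0],[0.3,3.8,0.4],59],[[0.0,-0.0,0.0],[0.3,3.8,0.4],59],[[0.0,-0.0,0.0],[0.3,3.8,0.4],59]]
```

View pics/c4.png

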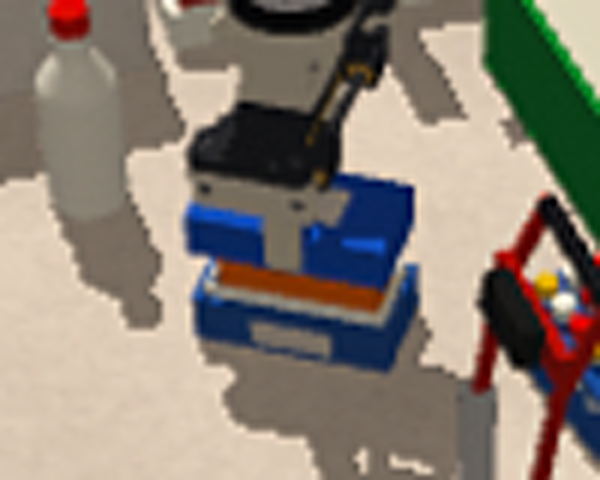

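Lid hovers over the loaded box, aligned to a couple of mm. Correct and lower.

Emit:
send_rows(series=[[[0, 0, 0], [1, 2, 1], 59], [[0, 0, 0], [0.6, 4, 1], 59], [[0, 0, 0], [0, 4, 0], 59], [[0, 0, 0], [0, 3, 0], 59], [[0, 0, 0], [0, 2, 0], 59], [[0, 0, 0], [0, 0, 0], 59], [[0, 0, 0], [0, 0, 0], 59]])

```text
time_s: 18.15
eef_pos: [0.5674, 0.2758, 0.0804]
ee_rot: [-0.678, 0.679, -0.198, 0.2]
contact_force: [-0.1, -0.1, -1.4]
finger_gap: 0.0629
```

```bash
python3 - <<'E'
from h import *
print(tool()[0],tool()[1].as_matrix().round(3),tool()[2]["finger_gap"])
plan([(566.2,275.8,58,57.4,5)],59)
E
```

```text
[0.56742903 0.27579696 0.080362  ] [[ 0.842  0.001  0.54 ]
 [-0.54  -0.001  0.842]
 [ 0.002 -1.    -0.   ]] 0.0629122533407074
[[[0.0,-0.0,0.0],[-0.2,4.5,-0.1],59],[[0.0,-0.0,0.0],[-0.2,4.5,-0.1],59],[[0.0,-0.0,0.0],[-0.2,4.5,-0.1],59],[[0.0,-0.0,0.0],[-0.2,4.5,-0.1],59],[[0.0,-0.0,0.0],[-0.2,4.5,-0.1],59]]
```

Lid edge is at 55 mm. Down to rim engagement (39 mm ⇒ TCP 64.5), then on to 57.5.

Emit:
send_rows(series=[[[0, 0, 0], [-1, 3, -0.5], 59], [[0, 0, 0], [0, 4, 0], 59], [[0, 0, 0], [0, 4, 0], 59], [[0, 0, 0], [0, 3, 0], 59], [[0, 0, 0], [0, 1, 0], 59], [[0, 0, 0], [0, 0, 0], 59]])

```text
time_s: 18.75
eef_pos: [0.5662, 0.2759, 0.064]
ee_rot: [-0.678, 0.679, -0.198, 0.2]
contact_force: [-0.1, -0.8, 0.0]
finger_gap: 0.0631
```

Emit:
send_rows(series=[[[0, 0, 0], [0, 2, 0], 59], [[0, 0, 0], [0, 2, 0], 59], [[0, 0, 0], [0, 2, 0], 59], [[0, 0, 0], [0, 0, 0], 59]])

```text
time_s: 19.15
eef_pos: [0.5663, 0.2759, 0.0577]
ee_rot: [-0.678, 0.679, -0.198, 0.2]
contact_force: [0.7, 0.3, -1.4]
finger_gap: 0.0628
```

Emit:
send_rows(series=[[[0, 0, 0], [0, 0.8, 0], 59], [[0, 0, 0], [0, 0.3, 0], 59], [[0, 0, 0], [0, 0, 0], 72], [[0, 0, 0], [0, 0, 0], 86], [[0, 0, 0], [0, 0, 0], 90], [[0, 0, 0], [0, 0, 0], 90], [[0, 0, 0], [0, 0, 0], 90]])

```text
time_s: 19.85
eef_pos: [0.5667, 0.2761, 0.0571]
ee_rot: [-0.679, 0.679, -0.198, 0.2]
contact_force: [-0.1, -0.2, -0.3]
finger_gap: 0.0897
```

```bash
python3 - <<'E'
from h import *
print(tool()[0],tool()[1].as_matrix().round(3),tool()[2]["finger_gap"])
f=grab_frame("side"); u,v=proj(f,[.5654,.2762,.04])[0].astype(int); c=f["pixels"][v-35:v+35,u-45:u+45]; cv2.imwrite("pics/c5.png",cv2.resize(c,None,fx=6,fy=6,interpolation=cv2.INTER_CUBIC)[:,:,::-1])
E
```

```text
[0.5667178  0.27610193 0.05712599] [[ 0.842  0.003  0.54 ]
 [-0.54  -0.001  0.842]
 [ 0.003 -1.     0.001]] 0.08966261991844778
```

View pics/c5.png

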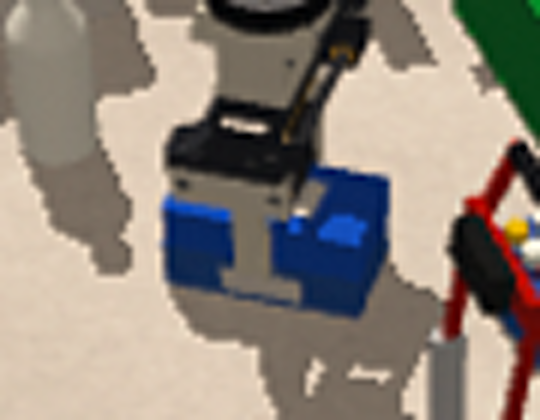

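Lid is flush on the box. Descend and grip the box body.

Emit:
send_rows(series=[[[0, 0, 0], [0, 5, 0], 90], [[0, 0, 0], [0, 8, 0], 90], [[0, 0, 0], [0, 8, 0], 90], [[0, 0, 0], [0, 6, 0], 90], [[0, 0, 0], [0, 4, 0], 90], [[0, 0, 0], [0, 0, 0], 90], [[0, 0, 0], [0, 0, 0], 76], [[0, 0, 0], [0, 0, 0], 68], [[0, 0, 0], [0, 0, 0], 60], [[0, 0, 0], [0, 0, 0], 60], [[0, 0, 0], [0, 0, 0], 60], [[0, 0, 0], [0, 0, 0], 60]], force=30)

```text
time_s: 21.1
eef_pos: [0.5666, 0.276, 0.0228]
ee_rot: [-0.678, 0.679, -0.198, 0.2]
contact_force: [-0.2, 0.5, -2.3]
finger_gap: 0.064
```

```bash
python3 - <<'E'
from h import *
print(tool()[0],tool()[1].as_matrix().round(3),tool()[2]["finger_gap"])
plan([(566,276,160,57.4,7),(430,150,190,70,8),(430,0,190,93.6,7),(506.6,-13.8,170,93.6,6)],60)
E
```

```text
[0.56660021 0.27600731 0.02278902] [[ 0.842  0.002  0.54 ]
 [-0.54  -0.001  0.842]
 [ 0.002 -1.     0.   ]] 0.06398921029314603
[[[-0.0,-0.0,0.0],[-0.0,-19.6,-0.0],60],[[-0.0,-0.0,0.0],[-0.0,-19.6,-0.0],60],[[-0.0,-0.0,0.0],[-0.0,-19.6,-0.0],60],[[-0.0,-0.0,0.0],[-0.0,-19.6,-0.0],60],[[-0.0,-0.0,0.0],[-0.1,-19.6,-0.0],60],[[-0.0,-0.0,0.0],[-0.1,-19.6,-0.0],60],[[-0.0,-0.0,0.0],[-0.1,-19.6,-0.0],60]]
[[[0.0,-1.6,0.0],[-5.8,-3.7,-22.4],60],[[0.0,-1.6,0.0],[-6.5,-3.8,-22.3],60],[[0.0,-1.6,0.0],[-7.1,-3.8,-22.1],60],[[0.0,-1.6,0.0],[-7.7,-3.8,-21.9],60],[[0.0,-1.6,0.0],[-8.3,-3.8,-21.7],60],[[0.0,-1.6,0.0],[-8.9,-3.8,-21.4],60],[[0.0,-1.6,0.0],[-9.4,-3.8,-21.2],60],[[0.0,-1.6,0.0],[-10.0,-3.8,-20.9],60]]
[[[0.0,-3.4,0.0],[7.3,0.0,-20.1],60],[[0.0,-3.4,0.0],[6.1,0.0,-20.5],60],[[0.0,-3.4,0.0],[4.9,0.0,-20.9],60],[[0.0,-3.4,0.0],[3.7,0.0,-21.1],60],[[0.0,-3.4,0.0],[2.4,0.0,-21.3],60],[[0.0,-3.4,0.0],[1.2,0.0,-21.4],60],[[0.0,-3.4,0.0],[-0.1,0.0,-21.4],60]]
[[[0.0,0.0,0.0],[12.6,3.3,-3.1],60],[[0.0,0.0,0.0],[12.6,3.3,-3.1],60],[[0.0,0.0,0.0],[12.6,3.3,-3.1],60],[[0.0,0.0,0.0],[12.6,3.3,-3.1],60],[[0.0,0.0,0.0],[12.6,3.3,-3.1],60],[[0.0,0.0,0.0],[12.6,3.3,-3.1],60]]
```

Emit:
send_rows(series=[[[0, 0, 0], [0, -8, 0], 60], [[0, 0, 0], [0, -14, 0], 60], [[0, 0, 0], [0, -20, 0], 60], [[0, 0, 0], [0, -22, 0], 60], [[0, 0, 0], [0, -22, 0], 60], [[0, 0, 0], [0, -22, 0], 60], [[0, 0, 0], [0, -20, 0], 60], [[0, 0, 0], [0, -10, 0], 60], [[0, 0, 0], [0, 0, 0], 60]])

```text
time_s: 22.0
eef_pos: [0.5644, 0.2754, 0.1713]
ee_rot: [-0.678, 0.679, -0.199, 0.199]
contact_force: [-0.8, 0.2, -5.5]
finger_gap: 0.0638
```

Emit:
send_rows(series=[[[0, -1, 0], [-3, -4, -12], 60], [[0, -1.6, 0], [-6, -4, -20], 60], [[0, -1.6, 0], [-7, -4, -22], 60], [[0, -1.6, 0], [-8, -4, -22], 60], [[0, -1.6, 0], [-8, -4, -22], 60], [[0, -1.6, 0], [-9, -4, -21], 60], [[0, -1.6, 0], [-9, -4, -21], 60], [[0, -2, 0], [-10, -3, -20], 60], [[0, -2.5, 0], [-6, -2, -20], 60], [[0, -3, 0], [0, 0, -20], 60], [[0, -3, 0], [0, 0, -20], 60], [[0, -3, 0], [0, 0, -15], 60]])

```text
time_s: 23.2
eef_pos: [0.3997, 0.0832, 0.198]
ee_rot: [-0.703, 0.708, -0.051, 0.041]
contact_force: [0.5, -0.3, -4.7]
finger_gap: 0.0639
```

```bash
python3 - <<'E'
from h import *
print(tool()[0],tool()[1].as_matrix().round(3),tool()[2]["finger_gap"])
plan([(430,0,180,93.6,7),(506.6,-13.8,160,93.6,6)],60)
E
```

```text
[0.39972332 0.08319867 0.19804636] [[ 0.991 -0.015  0.131]
 [-0.131 -0.006  0.991]
 [-0.014 -1.    -0.008]] 0.06391780764365966
[[[0.1,-1.6,-0.1],[5.9,2.6,-11.2],60],[[0.1,-1.6,-0.1],[5.6,2.6,-11.4],60],[[0.1,-1.6,-0.1],[5.2,2.6,-11.5],60],[[0.1,-1.6,-0.1],[4.9,2.6,-11.7],60],[[0.1,-1.6,-0.1],[4.6,2.6,-11.8],60],[[0.1,-1.6,-0.1],[4.2,2.6,-11.9],60],[[0.1,-1.6,-0.1],[3.9,2.6,-12.0],60]]
[[[0.0,0.0,0.0],[12.6,3.3,-3.1],60],[[0.0,0.0,0.0],[12.6,3.3,-3.1],60],[[0.0,0.0,0.0],[12.6,3.3,-3.1],60],[[0.0,0.0,0.0],[12.6,3.3,-3.1],60],[[0.0,0.0,0.0],[12.6,3.3,-3.1],60],[[0.0,0.0,0.0],[12.6,3.3,-3.1],60]]
```

Emit:
send_rows(series=[[[0.4, -1.6, -0.4], [6, 2, -10], 60], [[0.4, -1.6, -0.4], [6, 2, -12], 60], [[0, -1.6, 0], [6, 2, -12], 60], [[0, -1.6, 0], [5, 2, -12], 60], [[0, -1.6, 0], [5, 2, -12], 60], [[0, -1.6, 0], [5, 2, -12], 60], [[0, -1.2, 0], [8, 2, -8], 60], [[0, 0, 0], [11, 2, -4], 60], [[0, 0, 0], [11, 2, -3], 60], [[0, 0, 0], [10, 2, -2], 60], [[0, 0, 0], [5, 0, -1], 60], [[0, 0, 0], [0, 0, 0], 60]])

```text
time_s: 24.4
eef_pos: [0.4736, -0.0083, 0.1708]
ee_rot: [0.71, -0.704, -0.019, 0.026]
contact_force: [-0.7, 0.5, -4.0]
finger_gap: 0.0637
```

```bash
python3 - <<'E'
from h import *
print(tool()[0],tool()[1].as_matrix().round(3),tool()[2]["finger_gap"])
plan([(506.6,-13.8,135,93.6,6)],60)
E
```

```text
[ 0.47361058 -0.00828425  0.17079686] [[ 0.998 -0.009 -0.063]
 [ 0.064  0.008  0.998]
 [-0.009 -1.     0.008]] 0.06373265755917364
[[[-0.1,0.0,-0.1],[5.5,5.9,-1.3],60],[[-0.1,0.0,-0.1],[5.5,5.9,-1.3],60],[[-0.1,0.0,-0.1],[5.5,5.9,-1.3],60],[[-0.1,0.0,-0.1],[5.5,5.9,-1.3],60],[[-0.1,0.0,-0.1],[5.4,5.9,-1.3],60],[[-0.1,0.0,-0.1],[5.4,6.0,-1.3],60]]
```

Emit:
send_rows(series=[[[-0.3, 0, -0.3], [4, 4, -1], 60], [[-0.2, 0, -0.2], [7, 6, -2], 60], [[0, 0, 0], [7, 7, -2], 60], [[0, 0, 0], [6, 7, -1], 60], [[0, 0, 0], [5, 6, 0], 60], [[0, 0, 0], [3, 4, 0], 60], [[0, 0, 0], [0, 0, 0], 60], [[0, 0, 0], [0, 0, 0], 60]])

```text
time_s: 25.2
eef_pos: [0.508, -0.0119, 0.1329]
ee_rot: [-0.706, 0.707, 0.022, -0.023]
contact_force: [-0.9, -0.4, -3.9]
finger_gap: 0.0637
```

```bash
python3 - <<'E'
from h import *
print(tool()[0],tool()[1].as_matrix().round(3),tool()[2]["finger_gap"])
plan([(506.6,-13.8,105,93.6,6)],60)
E
```

```text
[ 0.50795235 -0.01185859  0.13285372] [[ 0.998 -0.001 -0.064]
 [ 0.064 -0.001  0.998]
 [-0.001 -1.    -0.001]] 0.06369297352145305
[[[0.0,0.0,-0.0],[-0.2,4.6,-0.3],60],[[0.0,0.0,-0.0],[-0.2,4.6,-0.3],60],[[0.0,0.0,-0.0],[-0.2,4.6,-0.3],60],[[0.0,0.0,-0.0],[-0.2,4.6,-0.3],60],[[0.0,0.0,-0.0],[-0.2,4.6,-0.3],60],[[0.0,0.0,-0.0],[-0.2,4.6,-0.3],60]]
```

Emit:
send_rows(series=[[[0, 0, 0], [0, 4, -1], 60], [[0, 0, 0], [0, 7, -0.8], 60], [[0, 0, 0], [0, 7, 0], 60], [[0, 0, 0], [0, 6, 0], 60], [[0, 0, 0], [0, 5, 0], 60], [[0, 0, 0], [0, 3, 0], 60], [[0, 0, 0], [0, 0, 0], 60]])

```text
time_s: 25.9
eef_pos: [0.5076, -0.0139, 0.0982]
ee_rot: [-0.706, 0.707, 0.022, -0.023]
contact_force: [-1.3, 0.1, -4.7]
finger_gap: 0.0633
```

```bash
python3 - <<'E'
from h import *
print(tool()[0],tool()[1].as_matrix().round(3),tool()[2]["finger_gap"])
plan([(507.5,-13.8,92.5,93.6,3)],60)
f=grab_frame("side"); u,v=proj(f,[.5,-.0138,.1])[0].astype(int); c=f["pixels"][v-45:v+45,u-55:u+55]; cv2.imwrite("pics/c6.png",cv2.resize(c,None,fx=6,fy=6,interpolation=cv2.INTER_CUBIC)[:,:,::-1])
E
```

```text
[ 0.50764503 -0.01388406  0.09823522] [[ 0.998 -0.001 -0.064]
 [ 0.064 -0.001  0.998]
 [-0.001 -1.    -0.001]] 0.06334827855711067
[[[0.0,0.0,-0.0],[-0.0,1.9,0.0],60],[[0.0,0.0,-0.0],[-0.0,1.9,0.0],60],[[0.0,0.0,-0.0],[-0.0,1.9,0.0],60]]
```

View pics/c6.png

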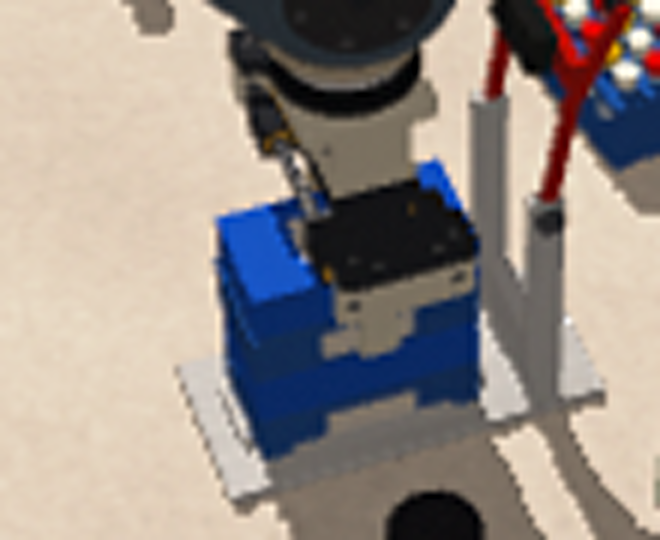

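Stack is aligned, few mm above the column. Lower and release.

Emit:
send_rows(series=[[[0, 0, 0], [0, 2, 0], 60], [[0, 0, 0], [0, 2, 0], 60], [[0, 0, 0], [0, 1.5, 0], 60], [[0, 0, 0], [0, 0.5, 0], 60], [[0, 0, 0], [0, 0, 0], 60]])

```text
time_s: 26.45
eef_pos: [0.5082, -0.0139, 0.0926]
ee_rot: [-0.706, 0.707, 0.023, -0.022]
contact_force: [0.3, 0.1, -5.6]
finger_gap: 0.0639
```

Emit:
send_rows(series=[[[0, 0, 0], [-0.5, 0.8, 0], 60], [[0, 0, 0], [0, 0.6, 0], 60], [[0, 0, 0], [0, 0, 0], 60]])

```text
time_s: 26.75
eef_pos: [0.5079, -0.014, 0.0919]
ee_rot: [-0.706, 0.707, 0.023, -0.022]
contact_force: [1.1, -0.1, -4.4]
finger_gap: 0.0637
```

Emit:
send_rows(series=[[[0, 0, 0], [0, 1, 0], 60], [[0, 0, 0], [0, 0.5, 0], 60], [[0, 0, 0], [0, 0, 0], 60]])

```text
time_s: 27.05
eef_pos: [0.5079, -0.014, 0.0918]
ee_rot: [-0.706, 0.707, 0.023, -0.022]
contact_force: [0.1, -0.4, -4.1]
finger_gap: 0.0637
```

Emit:
send_rows(series=[[[0, 0, 0], [0, 0, 0], 72], [[0, 0, 0], [0, 0, 0], 86], [[0, 0, 0], [0, 0, 0], 90], [[0, 0, 0], [0, 0, 0], 90], [[0, 0, 0], [0, -5, 0], 90], [[0, 0, 0], [0, -15, 0], 90], [[0, 0, 0], [0, -25, 0], 90], [[0, 0, 0], [0, -30, 0], 90], [[0, 0, 0], [0, -30, 0], 90], [[0, 0, 0], [-10, -20, 0], 90], [[0, 0, 0], [-25, -10, 0], 60], [[0, 0, 0], [-30, -5, 0], 36]])

```text
time_s: 28.25
eef_pos: [0.4437, -0.0181, 0.2393]
ee_rot: [-0.706, 0.707, 0.025, -0.021]
contact_force: [-0.2, -0.0, -0.3]
finger_gap: 0.0786
```

Emit:
send_rows(series=[[[0, 8, 0], [-30, -10, 0], 36], [[0, 8, 0], [-30, -10, 4], 36], [[0, 8, 0], [-30, -20, 8], 36], [[0, 8, 0], [0, -30, 0], 36], [[0, 8, 0], [0, -30, 0], 36], [[0, 8, 0], [0, -20, 0], 36], [[0, 8, 0], [0, -10, 0], 36], [[0, 8, 0], [0, 0, 0], 36], [[0, 8, 0], [0, 0, 0], 36], [[0, 8, 0], [0, 0, 0], 36], [[0, 8, 0], [0, 0, 0], 36], [[0, 0, 0], [0, 0, 0], 36]])

```text
time_s: 29.45
eef_pos: [0.3469, 0.0019, 0.3797]
ee_rot: [0.512, -0.506, 0.486, -0.495]
contact_force: [-0.4, -0.6, 0.5]
finger_gap: 0.0364
```

```bash
python3 - <<'E'
from h import *
print(tool()[0],tool()[1].as_matrix().round(3),tool()[2]["finger_gap"],tool()[2]["joint_pos"].round(2))
L=[]
for n in("top","side"):
    f=grab_frame(n); u,v=proj(f,[.57,-.01,.15])[0].astype(int); print(n,u-33,v-50)
    c=f["pixels"][v-50:v+50,u-33:u+33]; L.append(cv2.resize(c,None,fx=6,fy=6,interpolation=cv2.INTER_CUBIC)[:,:,::-1])
cv2.imwrite("pics/c7.png",np.hstack(L))
E
```

```text
[0.34690219 0.00188194 0.37972448] [[ 0.036  0.015  0.999]
 [-0.999 -0.003  0.036]
 [ 0.004 -1.     0.015]] 0.03642117845020964 [-0.13 -0.18  1.89 -0.    1.42 -0.16]
top 281 134
side 294 148
```

View pics/c7.png

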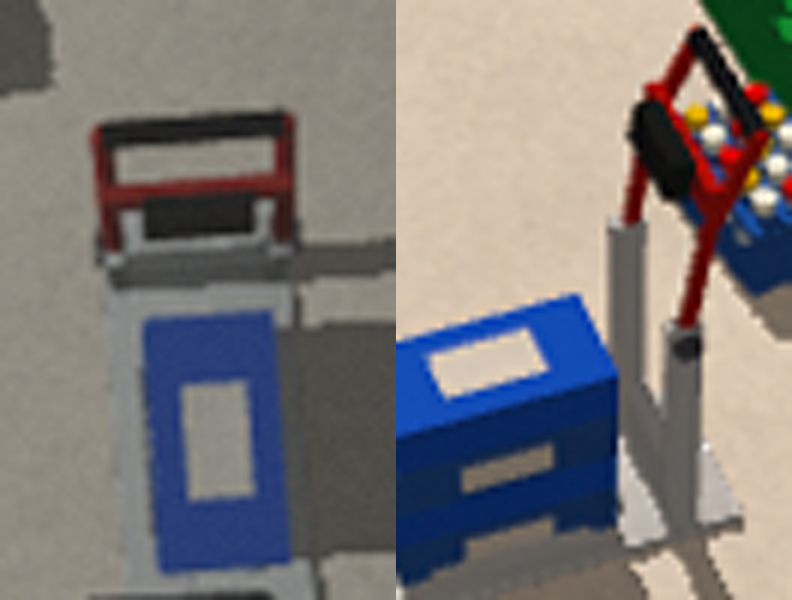

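Top crop shows the stacked lid and the bail with its bar centred near pixel (313.5,154.4); side shows the bar from about (344,154) to (355,169). Triangulate and check the stack.

```bash
python3 - <<'E'
from h import *
ft=grab_frame("top"); fs=grab_frame("side")
c1,d1=rays(ft,[[313.3,154.4]]); c2,d2=rays(fs,[[349.3,161.5]])
A=np.c_[d1[0],-d2[0]]; s=np.linalg.lstsq(A,c2-c1,rcond=None)[0]; P1=c1+s[0]*d1[0];P2=c2+s[1]*d2[0]; print("bar",P1,P2)
a=np.radians(3.6); ex=np.array([np.cos(a),np.sin(a),0]); piv=np.array([.5066,-.0138,.15])+.095*ex; print("piv",piv)
def bar(th): return piv-ex*(.132*np.cos(th)-.016*np.sin(th))*1+np.array([0,0,1])*(.132*np.sin(th)+.016*np.cos(th))
for th in(1.4,1.5,1.57,1.65,1.7,1.8,1.9): print(th,bar(th).round(4),proj(ft,bar(th))[0].round(1),proj(fs,bar(th))[0].round(1))
im=ft["pixels"]; hsv=cv2.cvtColor(im,cv2.COLOR_RGB2HSV); m=(hsv[:,:,0]>105)&(hsv[:,:,0]<130)&(hsv[:,:,1]>120)&(hsv[:,:,2]>90)
print("stack",rect(ft,roi(m,290,170,345,250),.130))
E
```

```text
bar [ 0.63981667 -0.00570564  0.28029502] [ 0.63820178 -0.00534324  0.28006213]
piv [ 0.60141254 -0.0078349   0.15      ]
1.4 [ 0.5948 -0.0083  0.2828] [314.4 171.5] [335.5 164.4]
1.5 [ 0.608  -0.0074  0.2828] [314.1 166.4] [339.8 163.3]
1.57 [ 0.6173 -0.0068  0.282 ] [313.8 162.9] [342.7 162.8]
1.65 [ 0.6278 -0.0062  0.2803] [313.5 159. ] [346.  162.3]
1.7 [ 0.6342 -0.0058  0.2788] [313.3 156.6] [348.1 162.2]
1.8 [ 0.6469 -0.005   0.2749] [313. 152.] [352.  162.1]
1.9 [ 0.6591 -0.0042  0.2697] [312.6 147.7] [355.8 162.4]
stack [506.8 -15.  121.5  63.    3.7]
```

Stack centre (506.8,−15.0), yaw 3.7° — within ~1 mm of the column. Bail is at ≈1.74 rad, bar at (639,−5.5,278). Approach it from above.

Emit:
send_rows(series=[[[0, 0, 0], [1, 0, 15], 36], [[0, -0.5, 0], [1, 0, 25], 36], [[0, -0.5, 0], [1, 0, 30], 36], [[0, -0.3, 0], [1, 0, 32], 36], [[0, 0, 0], [1, 0, 34], 36], [[0, 0, 0], [1, 0, 34], 36], [[0, 0, 0], [1, 0, 34], 36], [[0, 0, 0], [0, 0, 32], 36], [[0, 0, 0], [0, 0, 26], 36], [[0, 0, 0], [0, 0, 16], 36], [[0, 0, 0], [0, 0, 8], 36], [[0, 0, 0], [0, 0, 0], 36]], force=10)

```text
time_s: 30.85
eef_pos: [0.6436, 0.0164, 0.3813]
ee_rot: [0.525, -0.521, 0.471, -0.48]
contact_force: [-0.5, 0.5, 0.6]
finger_gap: 0.0362
```

```bash
python3 - <<'E'
from h import *
print(tool()[0],tool()[1].as_matrix().round(3),tool()[2]["finger_gap"],tool()[2]["joint_vel"].round(3))
plan([(639,-5.5,330,3.6,4)],36)
E
```

```text
[0.64355394 0.01639612 0.38132412] [[ 0.096  0.013  0.995]
 [-0.995 -0.003  0.096]
 [ 0.004 -1.     0.012]] 0.036191096882383804 [-0.001 -0.002  0.01  -0.001  0.002 -0.015]
[[[-0.2,0.5,0.1],[5.3,12.8,-1.8],36],[[-0.2,0.5,0.1],[5.3,12.8,-1.7],36],[[-0.2,0.5,0.1],[5.3,12.8,-1.6],36],[[-0.2,0.5,0.1],[5.4,12.8,-1.6],36]]
```

Emit:
send_rows(series=[[[-0.4, 0.8, 0.1], [5, 6, -2], 36], [[-0.3, 0.8, 0.1], [6, 10, -2], 36], [[0, 0.4, 0], [6, 10, -2], 36], [[0, 0, 0], [4, 10, 0], 36], [[0, 0, 0], [1, 8, 0], 36], [[0, 0, 0], [0, 4, 0], 36], [[0, 0, 0], [0, 0, 0], 36], [[0, 0, 0], [0, 0, 0], 36]])

```text
time_s: 31.65
eef_pos: [0.6362, -0.0088, 0.3293]
ee_rot: [-0.514, 0.515, -0.486, 0.485]
contact_force: [1.1, -0.4, -0.1]
finger_gap: 0.036
```

```bash
python3 - <<'E'
from h import *
print(tool()[0],tool()[1].as_matrix().round(3),tool()[2]["finger_gap"],tool()[2]["joint_vel"].round(3))
plan([(639,-5.5,280,3.6,5)],36)
E
```

```text
[ 0.63616477 -0.00879762  0.32930089] [[ 0.058 -0.002  0.998]
 [-0.998 -0.001  0.058]
 [ 0.    -1.    -0.002]] 0.036049251305491886 [ 0.001  0.001  0.005  0.    -0.003 -0.   ]
[[[0.0,-0.0,0.0],[-0.6,9.9,0.6],36],[[0.0,-0.0,0.0],[-0.6,9.9,0.6],36],[[0.0,-0.0,0.0],[-0.6,9.9,0.6],36],[[0.0,-0.0,0.0],[-0.6,9.9,0.6],36],[[0.0,-0.0,0.0],[-0.6,9.9,0.6],36]]
```

Emit:
send_rows(series=[[[0, 0, 0], [-1, 6, 1], 38], [[0, 0, 0], [-1, 10, 1], 38], [[0, 0, 0], [-0.5, 12, 0.5], 38], [[0, 0, 0], [0, 10, 0], 38], [[0, 0, 0], [0, 7, 0], 38], [[0, 0, 0], [0, 3, 0], 38], [[0, 0, 0], [0, 0, 0], 30], [[0, 0, 0], [0, 0, 0], 22], [[0, 0, 0], [0, 0, 0], 14], [[0, 0, 0], [0, 0, 0], 10], [[0, 0, 0], [0, 0, 0], 10], [[0, 0, 0], [0, 0, 0], 10]])

```text
time_s: 32.85
eef_pos: [0.6389, -0.0054, 0.2775]
ee_rot: [-0.514, 0.515, -0.485, 0.485]
contact_force: [0.2, 0.1, -1.8]
finger_gap: 0.0117
```

```bash
cat > arc.py <<'E'
from h import *
a=np.radians(3.6); ex=np.array([np.cos(a),np.sin(a)]); pv=np.array([.5066,-.0138])+.095*ex
p,R,o=tool(); d=p[:2]-pv; r=np.array([-d@ex,p[2]-.15]); th=np.arctan2(r[1],r[0])-np.arctan2(.016,.132)
print(p,o["finger_gap"],o["contact_force"].round(1),"theta",th,"rad",np.hypot(*r),"lat",d@[-ex[1],ex[0]]); print(R.as_matrix().round(3))
def go(t0,steps):
    b=lambda t:np.array([-(.132*np.cos(t)-.016*np.sin(t)),.132*np.sin(t)+.016*np.cos(t)])*1000
    for s in steps:
        q=b(t0-s)-b(t0); t0-=s; print(round(t0,2),"y",(-q[1]).round(1),"z",q[0].round(1))
E
python3 - <<'E'
from arc import *
go(th,[.1]*8)
E
```

```text
[ 0.63892194 -0.0054151   0.2774891 ] 0.01165970382106221 [ 0.2  0.1 -1.8] theta 1.7368775510982244 rad 0.13291454682630813 lat 5.9789777633208646e-05
[[ 0.059 -0.001  0.998]
 [-0.998 -0.001  0.059]
 [ 0.    -1.    -0.001]]
1.64 y -3.1 z -12.9
1.54 y -1.8 z -13.2
1.44 y -0.5 z -13.3
1.34 y 0.8 z -13.3
1.24 y 2.2 z -13.1
1.14 y 3.5 z -12.8
1.04 y 4.7 z -12.4
0.94 y 5.9 z -11.9
```

Bar gripped (11.7 mm). Swing along the arc.

Emit:
send_rows(series=[[[0, 0, 0], [0, -2, -7], 10], [[0, 0, 0], [0, -2.5, -12], 10], [[0, 0, 0], [0, -1.8, -13], 10], [[0, 0, 0], [0, -0.6, -13], 10], [[0, 0, 0], [0, 0.8, -13], 10], [[0, 0, 0], [0, 2, -12], 10], [[0, 0, 0], [0, 2, -6], 10], [[0, 0, 0], [0, 0, 0], 10]])

```text
time_s: 33.65
eef_pos: [0.5584, -0.0107, 0.2803]
ee_rot: [0.515, -0.515, 0.484, -0.486]
contact_force: [0.0, -0.4, -6.7]
finger_gap: 0.012
```

```bash
python3 - <<'E'
from arc import *
go(th,[.1]*8)
E
```

```text
[ 0.55844454 -0.01074599  0.28025137] 0.012027490629159632 [ 0.  -0.4 -6.7] theta 1.1308502224024493 rad 0.13718636843956125 lat -0.0002073649575653194
[[ 0.059  0.002  0.998]
 [-0.998 -0.002  0.059]
 [ 0.002 -1.     0.002]]
1.03 y 4.8 z -12.4
0.93 y 6.0 z -11.9
0.83 y 7.2 z -11.2
0.73 y 8.2 z -10.4
0.63 y 9.2 z -9.5
0.53 y 10.2 z -8.6
0.43 y 11.0 z -7.5
0.33 y 11.7 z -6.4
```

Emit:
send_rows(series=[[[0, 0, 0], [0, 5, -6], 10], [[0, 0, 0], [0, 6, -10], 10], [[0, 0, 0], [0, 7, -11], 10], [[0, 0, 0], [0, 8, -11], 10], [[0, 0, 0], [0, 8, -10], 10], [[0, 0, 0], [0, 8, -8], 10], [[0, 0, 0], [0, 5, -4], 10], [[0, 0, 0], [0, 0, 0], 10]])

```text
time_s: 34.45
eef_pos: [0.4986, -0.0147, 0.2366]
ee_rot: [0.516, -0.513, 0.482, -0.488]
contact_force: [-1.6, 0.0, -1.9]
finger_gap: 0.0116
```

```bash
python3 - <<'E'
from arc import *
go(th,[.1]*8)
E
```

```text
[ 0.49864382 -0.01468227  0.23664516] 0.011577712690976306 [-1.6  0.  -1.9] theta 0.5787678395922462 rad 0.13459396323396028 lat -0.00038095456310078315
[[ 0.06   0.009  0.998]
 [-0.998 -0.003  0.06 ]
 [ 0.004 -1.     0.009]]
0.48 y 10.6 z -8.0
0.38 y 11.3 z -6.9
0.28 y 12.0 z -5.8
0.18 y 12.5 z -4.5
0.08 y 12.9 z -3.3
-0.02 y 13.1 z -2.0
-0.12 y 13.3 z -0.7
-0.22 y 13.3 z 0.7
```

Emit:
send_rows(series=[[[-0.3, 0, 0], [0, 6, -5], 10], [[-0.2, 0, 0], [0, 9, -7], 10], [[0, 0, 0], [0, 11, -6], 10], [[0, 0, 0], [0, 12, -6], 10], [[0, 0, 0], [0, 10, -4], 10], [[0, 0, 0], [0, 6, -2], 10], [[0, 0, 0], [0, 3, -1], 10], [[0, 0, 0], [0, 0, 0], 10]])

```text
time_s: 35.25
eef_pos: [0.4691, -0.0166, 0.1756]
ee_rot: [0.516, -0.514, 0.482, -0.487]
contact_force: [1.5, 1.5, -1.5]
finger_gap: 0.0114
```

```bash
python3 - <<'E'
from arc import *
go(th,[th/3]*3)
E
```

```text
[ 0.46913063 -0.01664065  0.17555053] 0.0114115665389308 [ 1.5  1.5 -1.5] theta 0.06976883483658124 rad 0.1350134834056021 lat -0.0004823238685939331
[[ 0.06   0.007  0.998]
 [-0.998 -0.003  0.06 ]
 [ 0.004 -1.     0.007]]
0.05 y 3.0 z -0.5
0.02 y 3.1 z -0.5
0.0 y 3.1 z -0.4
```

Emit:
send_rows(series=[[[0, 0, 0], [0, 3, 0], 10], [[0, 0, 0], [0, 3, 0], 10], [[0, 0, 0], [0, 2, 0], 10], [[0, 0, 0], [0, 1, 0], 10], [[0, 0, 0], [0, 0, 0], 10]])

```text
time_s: 35.75
eef_pos: [0.4679, -0.0167, 0.1665]
ee_rot: [-0.515, 0.515, -0.483, 0.486]
contact_force: [0.3, -0.1, -2.3]
finger_gap: 0.0114
```

```bash
python3 - <<'E'
from arc import *
E
```

```text
[ 0.46785647 -0.01674329  0.16647539] 0.011381561115537975 [ 0.3 -0.1 -2.3] theta 0.00184706326475563 rad 0.1348620321876607 lat -0.0005047515038743577
[[ 0.06   0.003  0.998]
 [-0.998 -0.003  0.06 ]
 [ 0.004 -1.     0.003]]
```

Emit:
send_rows(series=[[[0, 0, 0], [0, 1, 0], 10], [[0, 0, 0], [0, 0.5, 0], 10], [[0, 0, 0], [0, 0, 0], 16], [[0, 0, 0], [0, 0, 0], 24], [[0, 0, 0], [0, 0, 0], 32], [[0, 0, 0], [0, 0, 0], 34], [[0, 0, 0], [0, -4, 0], 34], [[0, 0, 0], [0, -10, 0], 34], [[0, 0, 0], [0, -16, 0], 34], [[0, 0, 0], [0, -25, 0], 34], [[0, 0, 0], [0, -30, 0], 34], [[0, 0, 0], [0, -30, 0], 34]])

```text
time_s: 36.95
eef_pos: [0.4662, -0.0162, 0.2849]
ee_rot: [-0.514, 0.516, -0.484, 0.485]
contact_force: [-0.0, 0.1, 0.4]
finger_gap: 0.0342
```

Emit:
send_rows(series=[[[0, 0, 0], [0, -20, -15], 34], [[0, 0, 0], [0, -15, -30], 34], [[0, 0, 0], [0, -10, -35], 34], [[0, 0, 0], [0, 0, -35], 34], [[0, 0, 0], [0, 0, -25], 34], [[0, 0, 0], [0, 0, -10], 34], [[0, 0, 0], [0, 0, 0], 34], [[0, 0, 0], [0, 0, 0], 34]])

```text
time_s: 37.75
eef_pos: [0.3131, -0.0252, 0.3406]
ee_rot: [0.517, -0.513, 0.48, -0.49]
contact_force: [-0.5, -0.4, -0.8]
finger_gap: 0.0341
```

```bash
python3 - <<'E'
from h import *
print(tool()[0]); L=[]
for n in("top","side"):
    f=grab_frame(n); u,v=proj(f,[.54,-.01,.12])[0].astype(int); print(n,u-33,v-50)
    c=f["pixels"][v-50:v+50,u-33:u+33]; L.append(cv2.resize(c,None,fx=6,fy=6,interpolation=cv2.INTER_CUBIC)[:,:,::-1])
    a=np.radians(3.6); print(proj(f,[[.6014-.132*np.cos(a),-.0078-.132*np.sin(a),.166]]).round(1))
cv2.imwrite("pics/c8.png",np.hstack(L))
E
```

```text
[ 0.31311718 -0.02518446  0.34058526]
top 281 145
[[317.2 219.9]]
side 285 156
[[296.7 202.9]]
```

View pics/c8.png

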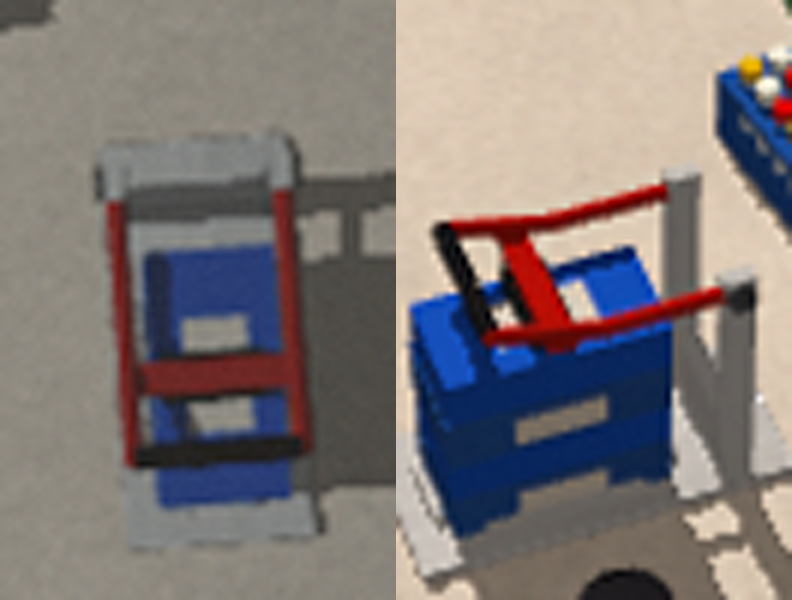

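Bail is down: bar at top (317,220) and side (297,203), matching the predicted θ=0 pixels. Stack square and closed. Hand in.

```bash
python3 -c "
from rig import ticket; print(ticket.hand_in())"
```

```text
the job is handed in; nothing more can be done
None
```

The job is done and handed in at about 38 s on the robot clock. No verdict was reported. The rack is in the box, the lid is on, the closed box stands on the column's box, and the bail was guided down onto the top lid and let go.

- **Rack and lid:** the pictures show the rack level in the box and the lid flush. The finger heights at release agreed with both being seated. I did not measure the rack's and lid's offsets inside the box after release.
- **Stack:** measured before the bail came down, its top was centred at (506.8, −15.0) mm with yaw 3.7°. At the start the column measured (506.5, −13.8) mm and 3.6°, so the stack was within about 1.5 mm. After the bail came down I checked it only by eye, and it looks square.
- **Bail:** the handle bar appears within about half a pixel of where it should be at angle 0, in both cameras. The last arm reading before release gave 0.002 rad.
- **Bystanders:** I planned the arm's path around them and felt no unexpected contact, but I did not measure their positions again at the end.

No check failed or disagreed.

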